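# Scrape the toast crusts off a sandwich press, shut it and lock its lid

## Task

The sandwich press is cold and needs clearing: reach in under its leaning lid with the scraper, set the blade down behind the crusts so that it bears lightly on the plate, and rake all three toasted crusts over the front lip into the crumb tray, keeping the gripper itself off the non-stick plate. Then lay the scraper back on the table, lower the lid without slamming it and swing the lock over centre so that it snaps down and holds the lid shut; leave the glasses and the sugar sachet where they are.

Things in the scene. Friction and masses are not known exactly. Their poses are not given: they have to be found in the camera images.
- press: Steel contact grill fixed on the table, side-on to the robot. Origin on the table under the plate's middle. Its -x is its front (roughly world +y, the robot's left), +x the hinge side, its -y side faces the robot and carries the lid lock. Base: x -85 to 115, y -105 to 105 mm; tray and its pull reach x -200 mm.
- press_plate: The black non-stick lower plate, flat, in the frame of press: top at z 70 mm, x -87 to 85, y -93 to 93 mm. Steel guards to z 82 mm along both sides and the rear; none in front, where a steel lip slopes down over the tray from x -86 to x -106 mm.
- tray_floor (a point): Middle of the crumb tray's floor; axes as press, from which it stands at (-139, 0, 6) mm. Open steel tray, inside 82 mm deep (x) by 192 mm wide (y), walls to 31 mm above this point.
- crust_heel: Loose toasted crust, bar shaped, 42 x 24 mm and 17 mm high, on the plate. Origin under its middle.
- crust_corner: Loose toasted crust, square corner piece, 32 x 32 mm, 15 mm high, on the plate. Origin under its middle.
- crust_bit: Loose toasted crust, thin flake, 34 x 26 mm and only 5 mm high, on the plate. Origin under its middle.
- scraper: Loose T-shaped nylon scraper, 110 g: grey blade 110 mm wide, 43 tall, 3 thick, across the end of a straight black handle 18 mm wide, 15 thick. It rests on blade edge and tail. Origin: middle of the blade's lower edge; as it lies x is level, from tail to blade, y along the blade, z up. Handle centreline from (-18, 0, 43) mm to (-144, 0, 7) mm at the tail, a slope of 0.274 rad.
- scraper_edge (a point): Middle of the blade's lower edge (the scraper's origin).
- scraper_grip (a point): Point on the handle's centreline 100 mm back from the blade, at (-109, 0, 17) mm in the scraper's frame; axes as scraper.
- lid (a joint): Lid angle, 0 shut, grows as it opens, stops at 0.92 rad, so it always leans over the plate. Counterbalanced: it stays where it is put, but once shut it springs ajar by about 0.2 rad when let go unless locked.
- lid_grip (a point): Middle of the lid's handle bar: black round bar 16 mm thick, 128 mm long, parallel to the press's y axis, held by two arms 110 mm apart, 42 mm clear of the lid's edge. Moves on an arc about the hinge line; 226 mm from the hinge towards the front and 20 mm above it when shut.
- lid_hinge_line (a point): Middle of the lid's hinge line, fixed, at (100, 0, 90) mm in press; the line runs along the press's y axis.
- lock (a joint): Lock arm angle: 0 standing open (upright, leaning 0.33 rad to the front), about 1.9 rad when it lies level to the rear, its rubber foot on the lid's side lug. Sprung over centre at about 1.1 rad: before that it springs back open, past it snaps shut. Swinging it over takes about 6 N at the knob.
- lock_knob (a point): Middle of the round rubber knob on the lock arm's end, 17 mm thick, 34 mm long along the press's y axis, 86 mm from the pivot.
- lock_pivot (a point): Lock arm's pivot, fixed, at (-60, -134, 124) mm in press (in the plane of the knob's middle); the axis runs along the press's y axis.
- glass: Empty water glass, 80 mm wide, 91 mm tall; leave it standing. Origin under its middle.
- small_glass: Shot glass, 50 mm wide, 64 mm tall; leave it. Origin under its middle.
- sachet: Sugar stick, 18 x 104 x 9 mm; leave it. Origin under its middle.

How it is judged:
By the outcome, as a careful person would: the job done as asked, in the order asked, and still so for the second after the job is handed in, with the robot touching nothing.
It also fails if it takes over 72 s, if anything falls off the work surface, if the arm or the gripper's body presses on something with over 40 N, if the wrist force passes 120 N, or if a joint passes its speed limit or range.

## Robot

A 6-joint arm with a two-finger parallel gripper is mounted at the origin on the work surface; the furniture and walls round the work are solid. World frame = base frame: x ahead of the robot, y to its left, z up, the work surface at z = 0. Lengths are in mm, angles in rad, forces in N, time in s.
With the tool pointing down it reaches from about 350 to 875 mm from the base axis. Payload 4.2 kg.
Tool frame: the origin (TCP) lies midway between the tips of the shut fingers; the grasp point (between the pads) lies 19 mm behind it; z points along the fingers, y is the line along which they close (so a half turn about z gives the same grasp; the last joint's range is limited). The gripper opens to 85 mm and grips with 20 to 120 N. Pads are 22 mm wide; open, the fingers measure 114 mm over their backs; the gripper's body (76 mm by 85 mm) begins 54 mm behind the grasp point. The pads swing forward as they close: fully open they stand 13 mm farther back than shut.
Start: joints at [1.36, 0.385, 0.008, 0, -1.194, -0.259], TCP at [282.909, 557.281, 231.312] pointing down, gripper open.
Joint ranges: [-3.14, 3.14], [-1.21, 2.06], [-1.07, 1.41], [-3.16, 2.05], [-2.99, -0.16], [-3.1, 3.1]. Speed limits (rad/s): [2.79, 2.79, 3.14, 3.14, 3.14, 3.14].

## Interface

Orientations are given as a unit quaternion [x, y, z, w].
In Python, from bench import arm gives the robot as it stands.
- The arm moves only by the tool send_rows, never from a script. Its argument "targets" is a list of rows, each an object of numbers: "gripper": the gripper command: -1 is fully open, 1 is shut, values between are in proportion; "x", "y", "z": the shift along the tool's x, y, z in cm; "ax", "ay", "az": the turn, a rotation vector about the tool's x, y, z in degrees. A call has 1 to 5 rows; each row shifts and turns the commanded pose from where the row before left it, along the tool's axes as they then stand; what a row does not reach is not made up. A row lasts 1/12 s, in which the tool goes at most 41.7 mm and 7.16 degrees, less where a joint would pass 70% of its speed; a pose out of reach is approached as far as the arm can. A call is refused whole if a number of a shift passes 4.17 or a number of a turn 7.16, either way. A call with a gripper value outside its range is refused whole. The fingers move at their own pace and stop on an object; the grip force is fixed at half the most. Time passes only in rows, so rows that do not move let the fingers close. It gives the time, the measured TCP pose, the force, the opening and the grip force at its end, in the units of the state.
- arm.read_state(): the state, without advancing time (a new reading comes with each control period).
- arm.get_image(name): name is "scene" or "side" or "wrist"; returns (picture, depth): 400x640x3 uint8, red, green, blue; 400x640 float32, mm along the optical axis (not along the pixel's ray), 0 where there is no reading.
- arm.camera_model(name): a dict with "fx", "fy", "cx", "cy" (pixels), "cam_to_world" (4x4, takes a point from camera to world coordinates). Camera axes: x right, y down, z forward; pixel columns grow to the right and rows downward; lengths in mm; the calibration is good to about 2 mm. A picture is of the moment at which its call begins: read the wrist's pose just before it. camera_model takes no time and is no camera call; for the wrist camera it gives the pose at the moment of the call.
- arm.job_done(): hands the job in; it is judged then, once.
Trained networks look in the newest picture that a camera, given by its name, has taken for a name from the list of things; names that differ only in an ending like _2 or _b are one class to them, and where a whole thing is asked for, a point or a joint stands for the part that bears it (a point fixed in the world has none). Each returns a list of dicts, best first, with "score" (0 to 1); they miss things now and then, are a little off and sometimes report something else, mostly with a low value. They report only what shows in the picture. A call takes as long as a camera call.
- arm.boxes_of(camera, thing): "rect" ([left, top, width, height] in pixels, round what is visible of it).
The state is a dict: "clock": time; "joints": joint angles; "joint_vel": joint speeds; "joint_efforts": joint torques, N m; "position": TCP position; "ee_rot": TCP orientation; "contact_force": force on the tool from outside, world axes, zero at the start; "wrist_torque": the same for the moment, N m; "gripper_width": finger opening in mm; "grasp_force": force on a finger pad.
Only numpy, scipy, OpenCV 4.12 (cv2) and the standard library are available. Lean on these libraries where they do the work, as an engineer would, in place of code of your own. Each camera call takes 0.05 s, during which the arm holds its last target. There are 200 camera calls.

## Working session

There is one attempt and no reset: what is moved stays moved. The work goes in short steps, Python scripts to look and compute and a tool call to move; the robot and the scene stay as the last step left them, time stands still between calls to the robot, and variables do not carry over. Pictures are saved under pics/ and viewed, at most 10 in all, crops included, and the job is handed in when it is done.

Besides the shell and the picture viewer there is one more tool, called by a JSON object that holds its "name" and its "arguments", one argument or row to a line. send_rows: Moves the arm, as the interface text tells. Its arguments: {"type":"object","properties":{"targets":{"type":"array"}},"required":["targets"]}

```bash
ls; mkdir -p pics; cat > h.py <<'E'
import numpy as np,cv2
from bench import arm
from scipy.spatial.transform import Rotation as R
def shot(c,fn=None):
    m=arm.camera_model(c);im,d=arm.get_image(c)
    if fn: cv2.imwrite('pics/'+fn,im[:,:,::-1])
    return m,im,d
def pts(m,d):
    v,u=np.mgrid[0:400,0:640]
    P=np.stack([(u-m['cx'])/m['fx']*d,(v-m['cy'])/m['fy']*d,d],-1)
    T=np.array(m['cam_to_world']);return P@T[:3,:3].T+T[:3,3]
E
python3 - <<'E'
from h import *
s=arm.read_state();print(s)
for c in ['scene','side']:
    m,im,d=shot(c,c+'0.png');P=pts(m,d);np.savez(''+c+'0.npz',im=im,d=d,P=P)
    print(c,np.round(np.array(m['cam_to_world']),3).tolist(),m['fx'])
    for t in ['press','press_plate','crust_heel','crust_corner','crust_bit','scraper','lid_grip','lock_knob','glass','small_glass','sachet']:
        for b in arm.boxes_of(c,t)[:2]:
            l,tp,w,h=b['rect'];q=P[int(tp+h/2),int(l+w/2)]
            print(t,round(b['score'],2),np.round(b['rect']),np.round(q))
E
```

```text
pics
{'clock': 0.0, 'joints': array([ 1.35961282e+00,  3.85575892e-01,  6.59108427e-03, -5.06725484e-04,
       -1.19401020e+00, -2.58603449e-01]), 'joint_vel': array([ 0.00064046, -0.00035228, -0.00102802, -0.00147562, -0.00015949,
        0.00012389]), 'joint_efforts': array([ 4.35254906e-04, -3.92288375e+01,  1.88405818e+01,  4.18623000e+00,
       -4.61090327e-03,  1.45149535e-06]), 'position': array([282.64593313, 556.76152717, 230.19518215]), 'ee_rot': array([ 9.72516764e-01, -2.32830154e-01, -2.09358166e-04,  1.10461287e-03]), 'contact_force': array([ 0.91949252, -0.71625143, -0.47535881]), 'wrist_torque': array([-0.01455223, -0.01913909,  0.03472427]), 'grasp_force': 0.0, 'gripper_width': 85.65500547895037}
scene [[-0.954, -0.226, 0.199, 305.5], [-0.301, 0.714, -0.632, 779.604], [0.001, -0.663, -0.749, 1057.441], [0.0, 0.0, 0.0, 1.0]] 467.28517502443555
press 0.93 [264. 147. 101. 128.] [578.  32.  74.]
press_plate 0.85 [278. 175.  75.  54.] [589.  -2.  69.]
crust_heel 0.66 [280. 298.  49.  68.] [504. 331.   0.]
crust_heel 0.54 [286. 199.  12.  12.] [639.  35.  81.]
crust_corn
[... 670 characters left out ...]
0.865, 1643.85], [0.0, 0.0, 0.0, 1.0]] 499.4144416421449
press 0.85 [270. 156. 104. 102.] [585.  12.  75.]
press_plate 0.62 [289. 185.  63.  48.] [585.  16.  71.]
crust_heel 0.44 [303. 194.   9.  12.] [634.  45.  82.]
crust_corner 0.6 [420. 204.  15.  20.] [ 402. -327.   55.]
crust_bit 0.41 [314. 207.   8.   3.] [591.  26.  69.]
scraper 0.67 [223. 247.  42.  29.] [543. 337.   1.]
lid_grip 0.85 [306. 154.  58.  57.] [564. -28. 246.]
lid_grip 0.58 [220. 248.  44.  30.] [545. 345.  -5.]
lock_knob 0.56 [324. 221.  14.   9.] [455.  43. 184.]
glass 0.8 [237. 200.  21.  28.] [709. 258.  14.]
glass 0.36 [319. 216.  10.   5.] [537.  28.  84.]
small_glass 0.71 [422. 203.  17.  21.] [ 402. -339.   54.]
```

```bash
python3 - <<'E'
import cv2
a=cv2.imread('pics/scene0.png')[110:385,205:425];b=cv2.imread('pics/side0.png')[140:290,200:390]
cv2.imwrite('pics/a.png',cv2.resize(a,None,fx=2.18,fy=2.18,interpolation=cv2.INTER_CUBIC))
cv2.imwrite('pics/b.png',cv2.resize(b,None,fx=3.9,fy=3.9,interpolation=cv2.INTER_CUBIC))
E
```

```text
(no output)
```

View pics/a.png

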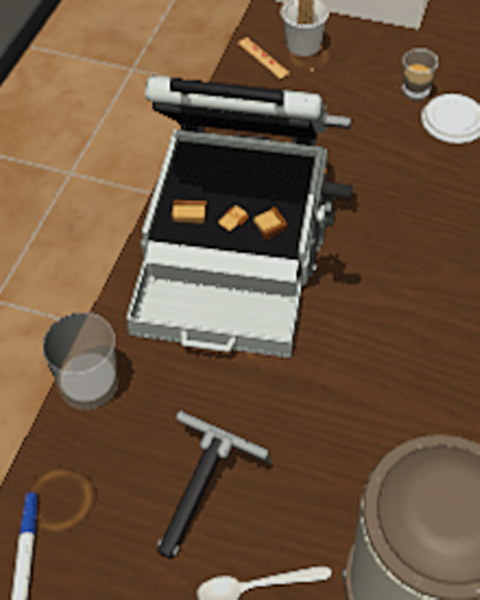

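View pics/b.png

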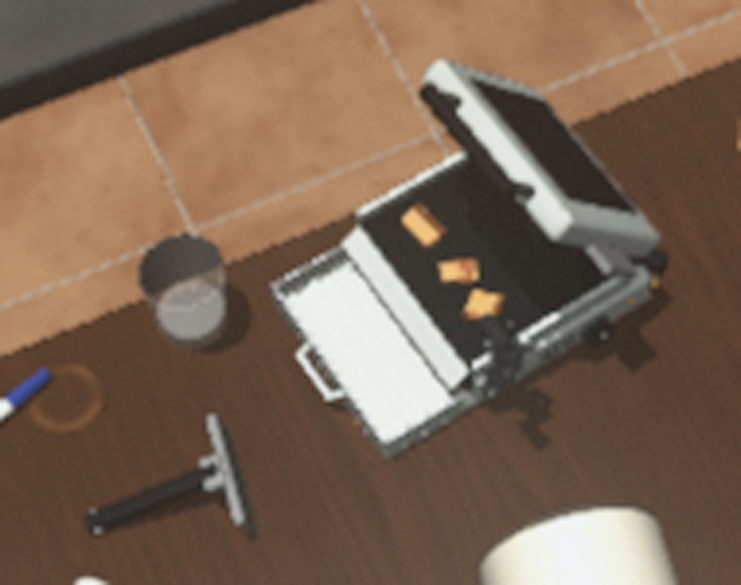

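The scene picture shows the press with its lid leaning open, and the three crusts in a row near the front of the plate at crop (190,211), (233,217) and (269,221). The scraper lies at (215,480) with its blade towards the press. The side picture agrees. Next I fit the geometry from the clouds.

```bash
cat > m.py <<'E'
from h import *
Z=[np.load(c+'0.npz') for c in ['scene','side']]
for n,z in zip(['scene','side'],Z):
    P=z['P'];im=z['im'];hsv=cv2.cvtColor(im,cv2.COLOR_RGB2HSV);d=z['d']
    reg=(d>0)&(P[...,0]>380)&(P[...,0]<780)&(P[...,1]>-200)&(P[...,1]<250)
    # crusts
    m=((hsv[...,0]>8)&(hsv[...,0]<28)&(hsv[...,1]>90)&(hsv[...,2]>120)&reg&(P[...,2]>62)&(P[...,2]<110)).astype(np.uint8)
    k,lab,st,_=cv2.connectedComponentsWithStats(m)
    for i in range(1,k):
        if st[i,4]>12:
            q=P[lab==i];r=cv2.minAreaRect(q[:,:2].astype(np.float32));print(n,'crust',st[i,4],np.round(q.mean(0)),np.round(np.percentile(q[:,2],[5,90])),np.round(np.ravel(r[0]+r[1]+(r[2],)),1))
    # scraper
    ok=(d>0)&(P[...,0]>400)&(P[...,0]<640)&(P[...,1]>230)&(P[...,1]<470)&(P[...,2]>5)&(P[...,2]<60)
    q=P[ok];print(n,'scraper-ish',len(q),np.round(np.percentile(q,[0,50,100],axis=0)).tolist())
    # table / plate check
    t=P[(d>0)&(abs(P[...,0]-585)<25)&(abs(P[...,1]-0)<12)];print(n,'plate z',np.round(np.percentile(t[:,2],[10,50,90])))
# height map, right = +x, up=+y, 1.25mm/px
W=np.zeros((560,560,3),np.uint8);HM=np.full((560,560),-1e9)
for z in Z:
    P=z['P'][z['d']>0];C=z['im'][z['d']>0]
    u=((P[:,0]-360)/1.25).astype(int);v=((480-P[:,1])/1.25).astype(int)
    for a,b,h,c in zip(u,v,P[:,2],C):
        if 0<=a<559 and 0<=b<559 and h>HM[b,a]: HM[b:b+2,a:a+2]=h;W[b:b+2,a:a+2]=cv2.applyColorMap(np.uint8([[np.clip(h*0.9+10,0,255)]]),cv2.COLORMAP_JET)[0,0]
for g in range(400,1060,100): cv2.line(W,(int((g-360)/1.25),0),(int((g-360)/1.25),559),(255,255,255),1)
for g in range(-200,480,100): cv2.line(W,(0,int((480-g)/1.25)),(559,int((480-g)/1.25)),(255,255,255),1)
cv2.imwrite('pics/hm.png',W)
E
python3 m.py
```

```text
scene crust 114 [640.  39.  82.] [70. 87.] [643.1  34.3  38.8  38.8  22.1]
scene crust 88 [586.  28.  73.] [68. 76.] [587.3  26.   36.8  29.8  60.3]
scene crust 99 [540.  25.  81.] [70. 84.] [542.8  21.8  31.4  43.   39.7]
scene scraper-ish 902 [[400.0, 235.0, 5.0], [513.0, 355.0, 32.0], [638.0, 465.0, 52.0]]
scene plate z [ 68. 227. 241.]
side crust 67 [639.  40.  82.] [71. 88.] [643.   40.7  49.1  28.4   0. ]
side crust 55 [584.  26.  73.] [66. 78.] [585.7  25.9  32.7  30.4  64.9]
side crust 56 [540.  26.  81.] [68. 87.] [541.4  23.7  29.4  38.5  48.1]
side scraper-ish 613 [[400.0, 234.0, 5.0], [512.0, 337.0, 17.0], [638.0, 470.0, 55.0]]
side plate z [ 65.  71. 248.]
```

View pics/hm.png

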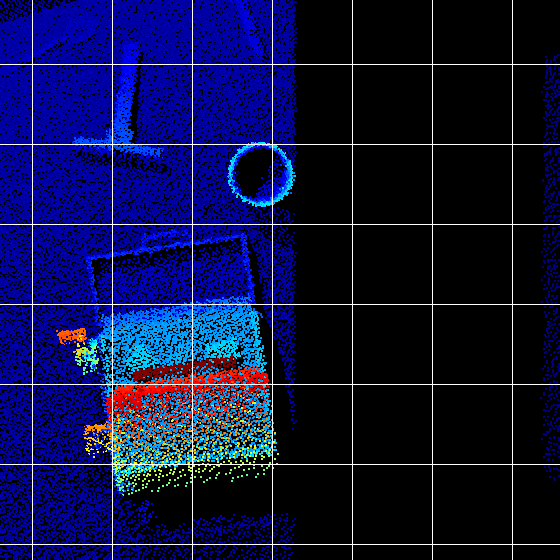

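The height map gives me three things:
- **Tray front wall:** px (90,258) to (243,236), so the press is yawed about 8°.
- **Lid bar:** (135,376) to (238,358).
- **Scraper:** blade (75,141) to (162,152), tail at (132,45).

I'll refine these fits.

```bash
cat > fit.py <<'E'
from h import *
for n in ['scene','side']:
    z=np.load(n+'0.npz');P=z['P'][z['d']>0]
    o=np.array([594.5,-10]);a=np.radians(8.3)
    for it in range(3):
        yp=np.array([np.cos(a),np.sin(a)]);xp=np.array([yp[1],-yp[0]])
        q=np.c_[(P[:,:2]-o)@xp,(P[:,:2]-o)@yp,P[:,2]]
        f=q[(abs(q[:,0]+181.5)<7)&(abs(q[:,1])<85)&(q[:,2]>29)&(q[:,2]<45)]
        k=np.polyfit(f[:,1],f[:,0],1)
        L=q[(abs(q[:,1]+97.5)<8)&(q[:,0]>-170)&(q[:,0]<-110)&(q[:,2]>28)&(q[:,2]<45)][:,1];Rr=q[(abs(q[:,1]-97.5)<8)&(q[:,0]>-170)&(q[:,0]<-110)&(q[:,2]>28)&(q[:,2]<45)][:,1]
        o=o+xp*(k[1]+181.5)+yp*(np.median(L)+np.median(Rr))/2;a-=np.arctan(k[0])
    print(n,'press',np.round(o,1),np.degrees(a).round(2),len(f),np.median(f[:,2]).round(1),(np.median(Rr)-np.median(L)).round(1))
    b=q[(q[:,2]>255)&(abs(q[:,1])<60)&(q[:,0]<0)&(q[:,0]>-80)]
    print(' bar',len(b),np.round(np.percentile(b,[5,50,95],axis=0),1).tolist())
    kn=q[(abs(q[:,1]+134)<25)&(q[:,2]>150)&(q[:,0]<-40)];print(' knob',len(kn),np.round(np.percentile(kn,[5,50,95],axis=0),1).tolist())
    # scraper
    e0=np.array([508,297.]);t=np.radians(-97.5)
    for it in range(3):
        xs=np.array([np.cos(t),np.sin(t)]);ys=np.array([-xs[1],xs[0]])
        s=np.c_[(P[:,:2]-e0)@xs,(P[:,:2]-e0)@ys,P[:,2]]
        h=s[(abs(s[:,1])<14)&(s[:,0]>-150)&(s[:,0]<-35)&(s[:,2]>8)]
        k=np.polyfit(h[:,0],h[:,1],1);t+=np.arctan(k[0]);e0=e0+ys*k[1]
    bl=s[(s[:,2]>15)&(s[:,0]>-12)&(s[:,0]<25)&(abs(s[:,1])>25)&(abs(s[:,1])<62)]
    zz=np.polyfit(h[:,0],h[:,2],1)
    print(' scraper e0',np.round(e0,1),np.degrees(t).round(1),'blade x',np.round(np.percentile(bl[:,0],[5,50,95]),1),'y',np.round([bl[:,1].min(),bl[:,1].max()],1),'z',np.round(np.percentile(bl[:,2],[50,98]),1),'handle x',np.round(np.percentile(h[:,0],[1,99]),1),'top slope',zz.round(3),'blade tilt',np.polyfit(bl[:,2],bl[:,0],1).round(2))
E
python3 fit.py
```

```text
scene press [594.3  -7.7] 8.23 151 33.9 194.2
 bar 329 [[-34.2, -53.8, 273.5], [-30.2, -0.5, 282.3], [-22.2, 53.3, 286.7]]
 knob 124 [[-95.0, -146.8, 173.5], [-89.8, -128.3, 208.7], [-80.9, -118.2, 214.1]]
 scraper e0 [506.4 297.2] -98.4 blade x [-4.9 -1.3  4.3] y [-53.2  56.7] z [44.6 48.6] handle x [-131.2  -35.8] top slope [ 0.276 49.425] blade tilt [-0.12  4.49]
side press [592.1  -7.3] 8.16 48 34.0 193.8
 bar 174 [[-32.9, -57.3, 264.4], [-27.0, -3.3, 282.0], [-9.1, 53.3, 288.1]]
 knob 72 [[-94.6, -147.6, 175.9], [-86.6, -128.9, 208.3], [-61.5, -116.5, 214.6]]
 scraper e0 [503.4 297.6] -99.1 blade x [-4.9  1.5  7.9] y [-53.9  59.7] z [42.  51.6] handle x [-130.9  -36.4] top slope [ 0.25  46.497] blade tilt [-0.3 13.1]
```

```bash
cat >> h.py <<'E'
o=np.array([593.3,-7.5,0]);A=np.radians(8.2);yp=np.array([np.cos(A),np.sin(A),0]);xp=np.array([yp[1],-yp[0],0])
def W(x,y,z): return o+x*xp+y*yp+np.array([0,0,z])
def Rt(ang,pitch=0):  # tool x heading ang deg, tool pointing down; pitch>0 lifts tail (top leans toward +toolx)
    a=np.radians(ang);x=np.array([np.cos(a),np.sin(a),0]);z=np.array([0,0,-1.]);y=np.cross(z,x)
    return R.from_matrix(np.c_[x,y,z])*R.from_euler('y',pitch,degrees=True)
def plan(p,Rg,n,p0=None,R0=None):
    s=arm.read_state();p0=s['position'] if p0 is None else p0;R0=R.from_quat(s['ee_rot']) if R0 is None else R0
    rv=(R0.inv()*Rg).as_rotvec()/n;M=sum((R0*R.from_rotvec(rv*k)).as_matrix() for k in range(n))
    d=np.linalg.solve(M,np.asarray(p)-p0)/10
    print(n,'rows xyz',d.round(3),'turn',np.degrees(rv).round(2))
def st():
    s=arm.read_state();print(round(s['clock'],2),s['position'].round(1),'x-head',np.degrees(np.arctan2(*R.from_quat(s['ee_rot']).as_matrix()[[1,0],0])).round(1),'z',R.from_quat(s['ee_rot']).as_matrix()[:,2].round(3),s['contact_force'].round(1),round(s['gripper_width'],1),round(s['grasp_force'],1),'j',s['joints'].round(2))
E
python3 - <<'E'
from h import *
z=np.load('scene0.npz');P=z['P'][280:400,370:430].reshape(-1,3);P=P[P[:,2]>40];print(len(P),np.percentile(P,[0,50,100],axis=0).round())
plan([520,396,150],Rt(-98.7),12)
E
```

```text
5058 [[ 252.  517.  481.]
 [ 290.  577.  583.]
 [ 325.  780. 1057.]]
12 rows xyz [ 2.302 -1.103  0.678] turn [ 0.   -0.    5.98]
```

{"name": "send_rows", "arguments": {
  "targets": [
    {"x": 2.3,"y": -1.1,"z": 0.68,"az": 6,"gripper": -1},
    {"x": 2.3,"y": -1.1,"z": 0.68,"az": 6,"gripper": -1},
    {"x": 2.3,"y": -1.1,"z": 0.68,"az": 6,"gripper": -1},
    {"x": 2.3,"y": -1.1,"z": 0.68,"az": 6,"gripper": -1},
    {"x": 2.3,"y": -1.1,"z": 0.68,"az": 6,"gripper": -1}
  ]
}}

```text
$.targets[0]: bad value
```

{"name": "send_rows", "arguments": {
  "targets": [
    {"x": 2.3,"y": -1.1,"z": 0.68,"az": 6,"gripper": -1},
    {"x": 2.3,"y": -1.1,"z": 0.68,"az": 6,"gripper": -1},
    {"x": 2.3,"y": -1.1,"z": 0.68,"az": 6,"gripper": -1},
    {"x": 2.3,"y": -1.1,"z": 0.68,"az": 6,"gripper": -1},
    {"x": 2.3,"y": -1.1,"z": 0.68,"az": 6,"gripper": -1}
  ]
}}

```text
$.targets[0]: bad value
```

{"name": "send_rows", "arguments": {
  "targets": [
    {"x": 2.3,"y": -1.1,"z": 0.68,"az": 6,"gripper": -1},
    {"x": 2.3,"y": -1.1,"z": 0.68,"az": 6,"gripper": -1},
    {"gripper": -1},
    {"gripper": -1},
    {"gripper": -1}
  ]
}}

```text
$.targets[0]: bad value
```

```bash
python3 - <<'E'
from h import *
st();m,im,d=shot('wrist','w1.png')
P=pts(m,d);np.savez('w1.npz',P=P,d=d,im=im)
for t in ['scraper']: print(arm.boxes_of('wrist',t)[:2])
P=P[d>0]
e0=np.array([503,285.5]);t=np.radians(-98.7)
for it in range(3):
    xs=np.array([np.cos(t),np.sin(t)]);ys=np.array([-xs[1],xs[0]])
    s=np.c_[(P[:,:2]-e0)@xs,(P[:,:2]-e0)@ys,P[:,2]]
    h=s[(abs(s[:,1])<14)&(s[:,0]>-160)&(s[:,0]<-35)&(s[:,2]>9)&(s[:,2]<60)]
    k=np.polyfit(h[:,0],h[:,1],1);t+=np.arctan(k[0]);e0=e0+ys*k[1]
print(len(h),e0.round(1),np.degrees(t).round(1),np.percentile(h[:,0],[0.5,99]).round(1))
for x in (-135,-112,-80,-50):
    g=h[abs(h[:,0]-x)<4]; print(x,len(g),np.percentile(g[:,2],[10,50,95]).round(1) if len(g) else '')
E
```

```text
1.2 [282.9 557.3 231.3] x-head -26.9 z [-0. -0. -1.] [ 0.4 -0.2  0.1] 85.3 0.0 j [ 1.36  0.38  0.01 -0.   -1.19 -0.26]
[]Traceback (most recent call last):
  File "<stdin>", line 11, in <module>
    raise TypeError("expected non-empty vector for x")
TypeError: expected non-empty vector for x
```

View pics/w1.png

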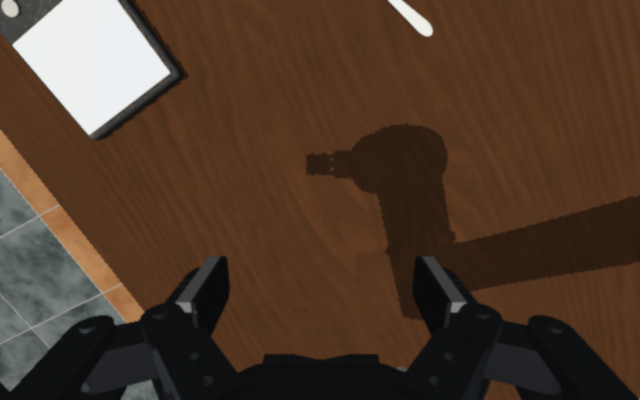

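The arm did not move: the rows were refused, and the picture shows only bare table with the gripper's shadow. Probably each row needs all seven keys.

{"name": "send_rows", "arguments": {
  "targets": [
    {"x": 2.3,"y": -1.1,"z": 0.68,"ax": 0,"ay": 0,"az": 6,"gripper": -1},
    {"x": 2.3,"y": -1.1,"z": 0.68,"ax": 0,"ay": 0,"az": 6,"gripper": -1},
    {"x": 2.3,"y": -1.1,"z": 0.68,"ax": 0,"ay": 0,"az": 6,"gripper": -1},
    {"x": 2.3,"y": -1.1,"z": 0.68,"ax": 0,"ay": 0,"az": 6,"gripper": -1},
    {"x": 2.3,"y": -1.1,"z": 0.68,"ax": 0,"ay": 0,"az": 6,"gripper": -1}
  ]
}}

```text
clock: 1.72
position: [406.7, 528.2, 196.7]
ee_rot: [0.878, -0.479, 0.0, -0.0]
contact_force: [0.3, 0.3, 0.3]
gripper_width: 85.3
grasp_force: 0.0
```

{"name": "send_rows", "arguments": {
  "targets": [
    {"x": 2.3,"y": -1.1,"z": 0.68,"ax": 0,"ay": 0,"az": 6,"gripper": -1},
    {"x": 2.3,"y": -1.1,"z": 0.68,"ax": 0,"ay": 0,"az": 6,"gripper": -1},
    {"x": 2.3,"y": -1.1,"z": 0.68,"ax": 0,"ay": 0,"az": 6,"gripper": -1},
    {"x": 2.3,"y": -1.1,"z": 0.68,"ax": 0,"ay": 0,"az": 6,"gripper": -1},
    {"x": 2.3,"y": -1.1,"z": 0.68,"ax": 0,"ay": 0,"az": 6,"gripper": -1}
  ]
}}

```text
clock: 2.13
position: [498.4, 440.9, 162.8]
ee_rot: [0.724, -0.69, 0.0, -0.0]
contact_force: [0.3, 0.0, -0.5]
gripper_width: 85.2
grasp_force: 0.0
```

{"name": "send_rows", "arguments": {
  "targets": [
    {"x": 2.3,"y": -1.1,"z": 0.68,"ax": 0,"ay": 0,"az": 6,"gripper": -1},
    {"x": 2.3,"y": -1.1,"z": 0.68,"ax": 0,"ay": 0,"az": 6,"gripper": -1},
    {"x": 0,"y": 0,"z": 0,"ax": 0,"ay": 0,"az": 0,"gripper": -1}
  ]
}}

```text
clock: 2.38
position: [519.9, 391.2, 147.9]
ee_rot: [-0.647, 0.762, -0.0, -0.002]
contact_force: [-0.6, 0.3, -0.1]
gripper_width: 85.4
grasp_force: 0.0
```

```bash
python3 - <<'E'
from h import *
st();m,im,d=shot('wrist','w2.png')
P=pts(m,d);np.savez('w1.npz',P=P,d=d,im=im)
P=P[d>0]
e0=np.array([503,285.5]);t=np.radians(-98.7)
for it in range(3):
    xs=np.array([np.cos(t),np.sin(t)]);ys=np.array([-xs[1],xs[0]])
    s=np.c_[(P[:,:2]-e0)@xs,(P[:,:2]-e0)@ys,P[:,2]]
    h=s[(abs(s[:,1])<14)&(s[:,0]>-160)&(s[:,0]<-35)&(s[:,2]>9)&(s[:,2]<60)]
    if len(h)<50: print('few');break
    k=np.polyfit(h[:,0],h[:,1],1);t+=np.arctan(k[0]);e0=e0+ys*k[1]
print(len(h),e0.round(1),np.degrees(t).round(1),np.percentile(h[:,0],[0.5,99]).round(1))
for x in (-135,-112,-80,-50):
    g=h[abs(h[:,0]-x)<4]; print(x,len(g),np.percentile(g[:,2],[10,50,95]).round(1) if len(g) else '')
xs=np.array([np.cos(t),np.sin(t)]);plan(np.r_[e0-112*xs,60],Rt(np.degrees(t)),3)
E
```

```text
2.38 [519.9 391.2 147.9] x-head -99.4 z [-0.003 -0.003 -1.   ] [-0.6  0.3 -0.1] 85.4 0.0 j [ 0.89  0.49 -0.03 -0.   -1.05 -1.06]
2522 [507.2 284.9] -98.3 [-141.   -35.7]
-135 152 [15.2 17.3 18.9]
-112 156 [21.9 23.7 25.1]
-80 189 [30.8 32.5 34.4]
-50 241 [39.2 40.9 42.5]
3 rows xyz [-0.102 -0.103  2.962] turn [ 0.02 -0.04 -0.27]
```

View pics/w2.png

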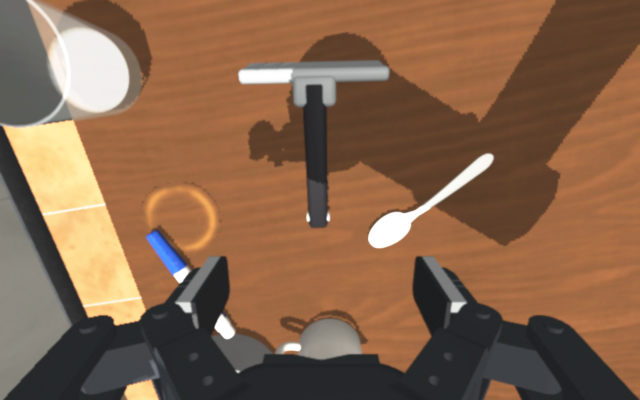

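The wrist view shows the handle at (316,150), centred between the fingers, with the spoon at (390,230) to one side. I'll half-close before going down to clear the spoon.

{"name": "send_rows", "arguments": {
  "targets": [
    {"x": -0.1,"y": -0.1,"z": 2.5,"ax": 0,"ay": 0,"az": -0.3,"gripper": 0},
    {"x": -0.1,"y": -0.1,"z": 3.0,"ax": 0,"ay": 0,"az": -0.3,"gripper": 0},
    {"x": -0.1,"y": -0.1,"z": 3.0,"ax": 0,"ay": 0,"az": -0.2,"gripper": 0},
    {"x": 0,"y": 0,"z": 2.5,"ax": 0,"ay": 0,"az": 0,"gripper": 0},
    {"x": 0,"y": 0,"z": 1.5,"ax": 0,"ay": 0,"az": 0,"gripper": 0}
  ]
}}

```text
clock: 2.85
position: [521.3, 398.2, 21.7]
ee_rot: [-0.656, 0.755, -0.0, -0.002]
contact_force: [-0.4, 0.0, 0.2]
gripper_width: 42.6
grasp_force: 0.0
```

{"name": "send_rows", "arguments": {
  "targets": [
    {"x": 0,"y": 0,"z": 1.2,"ax": 0,"ay": 0,"az": 0,"gripper": 0},
    {"x": 0,"y": 0,"z": 0.7,"ax": 0,"ay": 0,"az": 0,"gripper": 0},
    {"x": 0,"y": 0,"z": 0,"ax": 0,"ay": 0,"az": 0,"gripper": 0}
  ]
}}

```text
clock: 3.1
position: [522.1, 398.3, 4.5]
ee_rot: [-0.656, 0.755, -0.0, -0.001]
contact_force: [0.7, -1.1, -0.3]
gripper_width: 42.8
grasp_force: 0.0
```

{"name": "send_rows", "arguments": {
  "targets": [
    {"x": 0,"y": 0,"z": 0.3,"ax": 0,"ay": 0,"az": 0,"gripper": 0},
    {"x": 0,"y": 0,"z": 0,"ax": 0,"ay": 0,"az": 0,"gripper": 1},
    {"x": 0,"y": 0,"z": 0,"ax": 0,"ay": 0,"az": 0,"gripper": 1},
    {"x": 0,"y": 0,"z": 0,"ax": 0,"ay": 0,"az": 0,"gripper": 1},
    {"x": 0,"y": 0,"z": 0,"ax": 0,"ay": 0,"az": 0,"gripper": 1}
  ]
}}

```text
clock: 3.52
position: [523.3, 398.8, 4.0]
ee_rot: [-0.655, 0.755, 0.0, 0.001]
contact_force: [0.1, 0.6, 2.3]
gripper_width: 16.5
grasp_force: 61.2
```

{"name": "send_rows", "arguments": {
  "targets": [
    {"x": 0,"y": 0,"z": 0,"ax": 0,"ay": 0,"az": 0,"gripper": 1},
    {"x": 0,"y": 0,"z": 0,"ax": 0,"ay": 0,"az": 0,"gripper": 1}
  ]
}}

```text
clock: 3.68
position: [523.3, 398.9, 3.9]
ee_rot: [-0.655, 0.755, 0.0, 0.001]
contact_force: [-0.3, 0.1, 4.6]
gripper_width: 16.4
grasp_force: 61.5
```

```bash
python3 - <<'E'
from h import *
st()
E
```

```text
3.68 [523.3 398.9   3.9] x-head -98.1 z [ 0.002  0.002 -1.   ] [-0.3  0.1  4.6] 16.4 61.5 j [ 0.9   0.66 -0.15  0.   -0.76 -1.04]
```

```bash
python3 - <<'E'
from h import *
Rg=Rt(-81.8,-9);a=W(-243,30,132)
plan(a,Rg,10);plan(W(-110,30,119),Rg,5,a,Rg)
E
```

```text
10 rows xyz [ 1.518 -0.665 -1.396] turn [-0.14 -0.88 -1.63]
5 rows xyz [ 2.668  0.    -0.159] turn [0. 0. 0.]
```

{"name": "send_rows", "arguments": {
  "targets": [
    {"x": 1.5,"y": -0.66,"z": -1.4,"ax": -0.14,"ay": -0.88,"az": -1.63,"gripper": 1},
    {"x": 1.5,"y": -0.66,"z": -1.4,"ax": -0.14,"ay": -0.88,"az": -1.63,"gripper": 1},
    {"x": 1.5,"y": -0.66,"z": -1.4,"ax": -0.14,"ay": -0.88,"az": -1.63,"gripper": 1},
    {"x": 1.5,"y": -0.66,"z": -1.4,"ax": -0.14,"ay": -0.88,"az": -1.63,"gripper": 1},
    {"x": 1.5,"y": -0.66,"z": -1.4,"ax": -0.14,"ay": -0.88,"az": -1.63,"gripper": 1}
  ]
}}

```text
clock: 4.1
position: [548.7, 317.6, 70.1]
ee_rot: [0.707, -0.706, -0.03, -0.024]
contact_force: [-0.5, 0.6, -1.4]
gripper_width: 16.5
grasp_force: 60.7
```

{"name": "send_rows", "arguments": {
  "targets": [
    {"x": 1.5,"y": -0.66,"z": -1.4,"ax": -0.14,"ay": -0.88,"az": -1.63,"gripper": 1},
    {"x": 1.5,"y": -0.66,"z": -1.4,"ax": -0.14,"ay": -0.88,"az": -1.63,"gripper": 1},
    {"x": 1.5,"y": -0.66,"z": -1.4,"ax": -0.14,"ay": -0.88,"az": -1.63,"gripper": 1},
    {"x": 1.5,"y": -0.66,"z": -1.4,"ax": -0.14,"ay": -0.88,"az": -1.63,"gripper": 1},
    {"x": 1.5,"y": -0.66,"z": -1.4,"ax": -0.14,"ay": -0.88,"az": -1.63,"gripper": 1}
  ]
}}

```text
clock: 4.52
position: [586.9, 237.6, 131.4]
ee_rot: [0.754, -0.652, -0.06, -0.049]
contact_force: [-0.2, 0.4, -0.9]
gripper_width: 16.7
grasp_force: 60.7
```

{"name": "send_rows", "arguments": {
  "targets": [
    {"x": 0,"y": 0,"z": 0,"ax": 0,"ay": 0,"az": 0,"gripper": 1}
  ]
}}

```text
clock: 4.6
position: [589.8, 236.1, 133.7]
ee_rot: [0.753, -0.654, -0.058, -0.052]
contact_force: [-0.2, 0.8, -0.5]
gripper_width: 16.4
grasp_force: 60.8
```

```bash
cat > see.py <<'E'
from h import *
import sys
# fit blade in gripper: points from scene & wrist in tool frame
s=arm.read_state();T=R.from_quat(s['ee_rot']).as_matrix();p=s['position'];st()
for c in ['scene','wrist']:
    m,im,d=shot(c,sys.argv[1]+c+'.png');P=pts(m,d)[d>0];q=(P-p)@T
    b=q[(q[:,0]>85)&(q[:,0]<140)&(abs(q[:,1])<62)&(q[:,2]<8)&(q[:,2]>-60)]
    if len(b)>20: print(c,len(b),'x',np.percentile(b[:,0],[2,50,98]).round(1),'y',np.percentile(b[:,1],[1,99]).round(1),'z',np.percentile(b[:,2],[2,50,98]).round(1),'yaw fit',np.polyfit(b[:,1],b[:,0],1).round(3))
E
python3 see.py c1
python3 - <<'E'
from h import *
Rg=Rt(-81.8,-9)
plan(W(-110,30,119),Rg,5)
E
```

```text
4.6 [589.8 236.1 133.7] x-head -81.9 z [-0.02   0.154 -0.988] [-0.2  0.8 -0.5] 16.4 60.8 j [ 0.56  0.47 -0.06 -0.17 -0.98 -0.33]
wrist 12219 x [ 85.6  98.4 101.9] y [-50.2  52.8] z [-44.9 -41.7 -37.8] yaw fit [-2.0000e-03  9.6166e+01]
5 rows xyz [ 2.678 -0.022 -0.175] turn [ 0.03 -0.02 -0.03]
```

{"name": "send_rows", "arguments": {
  "targets": [
    {"x": 2.68,"y": 0,"z": -0.17,"ax": 0,"ay": 0,"az": 0,"gripper": 1},
    {"x": 2.68,"y": 0,"z": -0.17,"ax": 0,"ay": 0,"az": 0,"gripper": 1},
    {"x": 2.68,"y": 0,"z": -0.17,"ax": 0,"ay": 0,"az": 0,"gripper": 1},
    {"x": 2.68,"y": 0,"z": -0.17,"ax": 0,"ay": 0,"az": 0,"gripper": 1},
    {"x": 2.68,"y": 0,"z": -0.17,"ax": 0,"ay": 0,"az": 0,"gripper": 1}
  ]
}}

```text
clock: 5.12
position: [605.2, 106.2, 117.6]
ee_rot: [0.754, -0.652, -0.06, -0.049]
contact_force: [0.3, 0.5, -0.8]
gripper_width: 16.4
grasp_force: 60.8
```

{"name": "send_rows", "arguments": {
  "targets": [
    {"x": 0,"y": 0,"z": 0,"ax": 0,"ay": 0,"az": 0,"gripper": 1}
  ]
}}

```text
clock: 5.2
position: [605.3, 103.2, 117.0]
ee_rot: [0.752, -0.654, -0.06, -0.048]
contact_force: [0.1, 0.7, -1.0]
gripper_width: 17.0
grasp_force: 60.8
```

```bash
python3 see.py c2; python3 - <<'E'
from h import *
Rg=Rt(-81.8,-9)
s=arm.read_state();print('press',((s['position']-o)@xp).round(1),((s['position']-o)@yp).round(1))
plan(W(-110,30,96),Rg,3)
for c in ['side']:
    m,im,d=shot(c,'c2side.png')
a=cv2.imread('pics/c2scene.png')[130:290,250:380];b=cv2.imread('pics/c2side.png')[150:270,260:390]
w=cv2.imread('pics/c2wrist.png')
cv2.imwrite('pics/v1.png',np.hstack([cv2.resize(a,(390,480),interpolation=2),cv2.resize(b,(400,480),interpolation=2)]))
E
```

```text
5.2 [605.3 103.2 117. ] x-head -82.0 z [-0.028  0.151 -0.988] [ 0.1  0.7 -1. ] 17.0 60.8 j [ 0.35  0.47 -0.1  -0.18 -0.98 -0.11]
scene 107 x [ 95.  103.5 113. ] y [20.8 55.3] z [-43.7 -33.1   0. ] yaw fit [7.60000e-02 1.00896e+02]
wrist 11977 x [ 85.6  97.7 101.2] y [-51.8  51.3] z [-46.5 -43.3 -39.3] yaw fit [1.0000e-03 9.5706e+01]
press -110.8 28.3
3 rows xyz [ 0.137 -0.058  0.712] turn [ 0.1  -0.04 -0.03]
```

View pics/c2wrist.png

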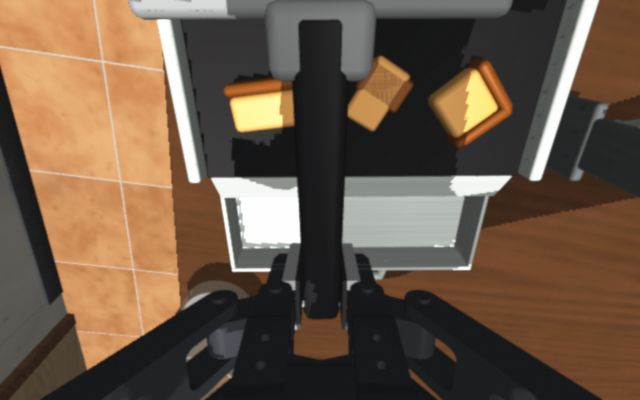

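The wrist view shows the blade at row 8, behind all the crusts at (262,103), (380,92) and (470,102). The tray is below, with the fingers over it. I lower it next.

{"name": "send_rows", "arguments": {
  "targets": [
    {"x": 0.11,"y": 0,"z": 0.69,"ax": 0,"ay": 0,"az": 0,"gripper": 1},
    {"x": 0.11,"y": 0,"z": 0.69,"ax": 0,"ay": 0,"az": 0,"gripper": 1},
    {"x": 0.06,"y": 0,"z": 0.35,"ax": 0,"ay": 0,"az": 0,"gripper": 1},
    {"x": 0,"y": 0,"z": 0,"ax": 0,"ay": 0,"az": 0,"gripper": 1}
  ]
}}

```text
clock: 5.68
position: [605.4, 106.8, 99.9]
ee_rot: [0.754, -0.652, -0.06, -0.048]
contact_force: [-0.0, -0.5, -1.1]
gripper_width: 16.7
grasp_force: 60.7
```

{"name": "send_rows", "arguments": {
  "targets": [
    {"x": 0.05,"y": 0,"z": 0.3,"ax": 0,"ay": 0,"az": 0,"gripper": 1},
    {"x": 0,"y": 0,"z": 0,"ax": 0,"ay": 0,"az": 0,"gripper": 1}
  ]
}}

```text
clock: 5.85
position: [606.2, 106.4, 98.0]
ee_rot: [0.754, -0.653, -0.06, -0.049]
contact_force: [-0.5, 0.7, -0.8]
gripper_width: 16.5
grasp_force: 60.7
```

{"name": "send_rows", "arguments": {
  "targets": [
    {"x": 0.04,"y": 0,"z": 0.25,"ax": 0,"ay": 0,"az": 0,"gripper": 1},
    {"x": 0,"y": 0,"z": 0,"ax": 0,"ay": 0,"az": 0,"gripper": 1}
  ]
}}

```text
clock: 6.02
position: [606.3, 106.2, 95.8]
ee_rot: [0.754, -0.653, -0.059, -0.05]
contact_force: [-0.5, 0.3, -1.0]
gripper_width: 16.5
grasp_force: 60.7
```

{"name": "send_rows", "arguments": {
  "targets": [
    {"x": 0.03,"y": 0,"z": 0.2,"ax": 0,"ay": 0,"az": 0,"gripper": 1},
    {"x": 0,"y": 0,"z": 0,"ax": 0,"ay": 0,"az": 0,"gripper": 1}
  ]
}}

```text
clock: 6.18
position: [606.4, 106.1, 93.9]
ee_rot: [0.754, -0.653, -0.059, -0.05]
contact_force: [-0.3, -0.2, -0.9]
gripper_width: 16.6
grasp_force: 60.7
```

{"name": "send_rows", "arguments": {
  "targets": [
    {"x": 0.02,"y": 0,"z": 0.15,"ax": 0,"ay": 0,"az": 0,"gripper": 1},
    {"x": 0,"y": 0,"z": 0,"ax": 0,"ay": 0,"az": 0,"gripper": 1}
  ]
}}

```text
clock: 6.35
position: [606.4, 106.2, 92.4]
ee_rot: [0.754, -0.653, -0.059, -0.05]
contact_force: [-0.3, -0.1, -0.7]
gripper_width: 16.6
grasp_force: 60.7
```

{"name": "send_rows", "arguments": {
  "targets": [
    {"x": 0.02,"y": 0,"z": 0.15,"ax": 0,"ay": 0,"az": 0,"gripper": 1},
    {"x": 0,"y": 0,"z": 0,"ax": 0,"ay": 0,"az": 0,"gripper": 1}
  ]
}}

```text
clock: 6.52
position: [606.7, 106.2, 91.2]
ee_rot: [0.754, -0.653, -0.059, -0.05]
contact_force: [-0.2, 0.5, -0.0]
gripper_width: 17.0
grasp_force: 61.1
```

{"name": "send_rows", "arguments": {
  "targets": [
    {"x": 0.02,"y": 0,"z": 0.15,"ax": 0,"ay": 0,"az": 0,"gripper": 1},
    {"x": 0,"y": 0,"z": 0,"ax": 0,"ay": 0,"az": 0,"gripper": 1}
  ]
}}

```text
clock: 6.68
position: [606.8, 106.6, 90.2]
ee_rot: [0.754, -0.652, -0.059, -0.05]
contact_force: [-1.3, 1.8, 3.8]
gripper_width: 16.3
grasp_force: 61.5
```

Contact is about 4 N, which is light. I rake forward.

{"name": "send_rows", "arguments": {
  "targets": [
    {"x": -0.79,"y": 0,"z": 0.125,"ax": 0,"ay": 0,"az": 0,"gripper": 1},
    {"x": -0.79,"y": 0,"z": 0.125,"ax": 0,"ay": 0,"az": 0,"gripper": 1},
    {"x": -0.79,"y": 0,"z": 0.125,"ax": 0,"ay": 0,"az": 0,"gripper": 1},
    {"x": -0.79,"y": 0,"z": 0.125,"ax": 0,"ay": 0,"az": 0,"gripper": 1}
  ]
}}

```text
clock: 7.02
position: [602.1, 138.5, 89.8]
ee_rot: [0.754, -0.652, -0.059, -0.05]
contact_force: [0.6, -2.4, 2.8]
gripper_width: 16.5
grasp_force: 61.5
```

```bash
python3 - <<'E'
from h import *
st();s=arm.read_state();print('press',((s['position']-o)@xp).round(1),((s['position']-o)@yp).round(1))
E
```

```text
7.02 [602.1 138.5  89.8] x-head -81.8 z [-0.024  0.152 -0.988] [ 0.6 -2.4  2.8] 16.5 61.5 j [ 0.41  0.5  -0.12 -0.19 -0.91 -0.15]
press -143.2 29.6
```

{"name": "send_rows", "arguments": {
  "targets": [
    {"x": -0.79,"y": 0,"z": 0.125,"ax": 0,"ay": 0,"az": 0,"gripper": 1},
    {"x": -0.79,"y": 0,"z": 0.125,"ax": 0,"ay": 0,"az": 0,"gripper": 1},
    {"x": -0.79,"y": 0,"z": 0.125,"ax": 0,"ay": 0,"az": 0,"gripper": 1},
    {"x": -0.79,"y": 0,"z": 0.125,"ax": 0,"ay": 0,"az": 0,"gripper": 1}
  ]
}}

```text
clock: 7.35
position: [597.3, 170.4, 89.6]
ee_rot: [0.754, -0.653, -0.059, -0.05]
contact_force: [1.0, -3.3, 4.1]
gripper_width: 16.6
grasp_force: 61.6
```

```bash
python3 - <<'E'
from h import *
st();s=arm.read_state();print('press',((s['position']-o)@xp).round(1),((s['position']-o)@yp).round(1))
shot('wrist','r1.png')
z=np.load('scene0.npz');P=z['P'][z['d']>0]
q=np.c_[(P-o)@xp,(P-o)@yp,P[:,2]]
for x in range(-120,-70,4):
    g=q[(abs(q[:,0]-x)<2)&(abs(q[:,1])<85)];print(x,np.percentile(g[:,2],[10,50,90]).round(1))
E
```

```text
7.35 [597.3 170.4  89.6] x-head -81.8 z [-0.024  0.152 -0.988] [ 1.  -3.3  4.1] 16.6 61.6 j [ 0.46  0.5  -0.12 -0.19 -0.91 -0.2 ]
press -175.5 29.3
-120 [1.6 4.9 7.4]
-116 [2.4 5.2 8. ]
-112 [3.1 5.3 8. ]
-108 [ 3.   6.4 54.8]
-104 [ 4.  49.8 55.4]
-100 [ 4.4 49.6 58.9]
-96 [ 6.4 25.7 59.1]
-92 [15.9 61.1 65.1]
-88 [61.  64.5 69.1]
-84 [62.9 67.9 70.8]
-80 [67.  68.6 71.1]
-76 [67.  68.9 70.6]
-72 [66.3 68.6 70.7]
```

View pics/r1.png

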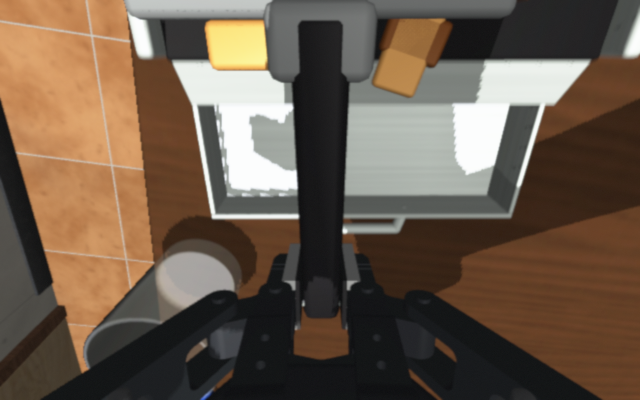

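The heel at (237,45) and the flake at (405,60) are at the lip. I continue down over it.

{"name": "send_rows", "arguments": {
  "targets": [
    {"x": -0.79,"y": 0,"z": 0.125,"ax": 0,"ay": 0,"az": 0,"gripper": 1},
    {"x": -0.79,"y": 0,"z": 0.125,"ax": 0,"ay": 0,"az": 0,"gripper": 1},
    {"x": -0.69,"y": 0,"z": 0.11,"ax": 0,"ay": 0,"az": 0,"gripper": 1},
    {"x": -0.44,"y": 0,"z": 0.4,"ax": 0,"ay": 0,"az": 0,"gripper": 1},
    {"x": -0.43,"y": 0,"z": 0.48,"ax": 0,"ay": 0,"az": 0,"gripper": 1}
  ]
}}

```text
clock: 7.82
position: [591.7, 203.6, 81.1]
ee_rot: [0.753, -0.653, -0.06, -0.05]
contact_force: [0.2, 0.1, 0.8]
gripper_width: 16.8
grasp_force: 61.1
```

{"name": "send_rows", "arguments": {
  "targets": [
    {"x": -0.43,"y": 0,"z": 0.48,"ax": 0,"ay": 0,"az": 0,"gripper": 1},
    {"x": -0.43,"y": 0,"z": 0.48,"ax": 0,"ay": 0,"az": 0,"gripper": 1},
    {"x": -0.6,"y": 0,"z": 0.1,"ax": 0,"ay": 0,"az": 0,"gripper": 1},
    {"x": 0,"y": 0,"z": 0,"ax": 0,"ay": 0,"az": 0,"gripper": 1}
  ]
}}

```text
clock: 8.15
position: [589.3, 219.2, 72.5]
ee_rot: [0.754, -0.653, -0.06, -0.049]
contact_force: [-0.4, -1.2, -0.6]
gripper_width: 17.0
grasp_force: 60.8
```

```bash
cat > cr.py <<'E'
from h import *
import sys
s=arm.read_state();st();print('press',((s['position']-o)@xp).round(1),((s['position']-o)@yp).round(1))
for c in sys.argv[2:]:
    m,im,d=shot(c,sys.argv[1]+c+'.png');P=pts(m,d);hsv=cv2.cvtColor(im,cv2.COLOR_RGB2HSV)
    q=np.stack([(P-o)@xp,(P-o)@yp,P[...,2]],-1)
    mk=((hsv[...,0]>6)&(hsv[...,0]<28)&(hsv[...,1]>90)&(hsv[...,2]>70)&(d>0)&(q[...,0]>-195)&(q[...,0]<90)&(abs(q[...,1])<100)&(q[...,2]>4)&(q[...,2]<110)).astype(np.uint8)
    k,lab,stt,_=cv2.connectedComponentsWithStats(mk)
    for i in range(1,k):
        if stt[i,4]>(12 if c!='wrist' else 150):
            g=q[lab==i];print(c,stt[i,4],'min',np.percentile(g,3,axis=0).round(),'med',np.median(g,0).round(),'max',np.percentile(g,97,axis=0).round())
E
python3 cr.py r2 wrist scene side
```

```text
8.15 [589.3 219.2  72.5] x-head -81.8 z [-0.027  0.152 -0.988] [-0.4 -1.2 -0.6] 17.0 60.8 j [ 0.54  0.53 -0.12 -0.19 -0.87 -0.27]
press -224.9 28.3
wrist 1145 min [-129.  -29.   10.] med [-122.  -20.   12.] max [-115.  -11.   13.]
wrist 1398 min [-139.   54.   29.] med [-131.   63.   31.] max [-124.   73.   33.]
scene 73 min [-130.  -32.    7.] med [-113.  -22.   10.] max [-98. -13.  14.]
```

{"name": "send_rows", "arguments": {
  "targets": [
    {"x": -0.43,"y": 0,"z": -2.72,"ax": 0,"ay": 0,"az": 0,"gripper": 1},
    {"x": -0.43,"y": 0,"z": -2.72,"ax": 0,"ay": 0,"az": 0,"gripper": 1},
    {"x": 0,"y": 3,"z": 0,"ax": 0,"ay": 0,"az": 0,"gripper": 1},
    {"x": 0,"y": 3,"z": 0,"ax": 0,"ay": 0,"az": 0,"gripper": 1},
    {"x": 0,"y": 0,"z": 0,"ax": 0,"ay": 0,"az": 0,"gripper": 1}
  ]
}}

```text
clock: 8.72
position: [525.3, 207.6, 128.6]
ee_rot: [0.753, -0.653, -0.061, -0.048]
contact_force: [-0.1, -0.2, -2.1]
gripper_width: 16.2
grasp_force: 60.7
```

```bash
python3 cr.py r3 wrist scene side; python3 -c "
from h import *
plan(W(-110,-31,121),Rt(-81.8,-9),5)"
```

```text
8.72 [525.3 207.6 128.6] x-head -81.9 z [-0.03   0.152 -0.988] [-0.1 -0.2 -2.1] 16.2 60.7 j [ 0.58  0.37 -0.23 -0.18 -0.91 -0.33]
press -222.6 -36.7
wrist 1758 min [-138.   33.   22.] med [-131.   51.   31.] max [-123.   72.   32.]
scene 113 min [-142.   34.   13.] med [-137.   53.   28.] max [-126.   70.   32.]
5 rows xyz [ 2.271  0.011 -0.186] turn [ 0.01 -0.02  0.  ]
```

{"name": "send_rows", "arguments": {
  "targets": [
    {"x": 2.27,"y": 0,"z": -0.19,"ax": 0,"ay": 0,"az": 0,"gripper": 1},
    {"x": 2.27,"y": 0,"z": -0.19,"ax": 0,"ay": 0,"az": 0,"gripper": 1},
    {"x": 2.27,"y": 0,"z": -0.19,"ax": 0,"ay": 0,"az": 0,"gripper": 1},
    {"x": 2.27,"y": 0,"z": -0.19,"ax": 0,"ay": 0,"az": 0,"gripper": 1},
    {"x": 2.27,"y": 0,"z": -0.19,"ax": 0,"ay": 0,"az": 0,"gripper": 1}
  ]
}}

```text
clock: 9.28
position: [548.5, 96.2, 120.6]
ee_rot: [0.754, -0.653, -0.059, -0.05]
contact_force: [0.2, -0.6, -0.8]
gripper_width: 16.6
grasp_force: 60.7
```

{"name": "send_rows", "arguments": {
  "targets": [
    {"x": 0,"y": 0,"z": 0,"ax": 0,"ay": 0,"az": 0,"gripper": 1},
    {"x": 0,"y": 0,"z": 0,"ax": 0,"ay": 0,"az": 0,"gripper": 1}
  ]
}}

```text
clock: 9.45
position: [548.2, 96.1, 120.4]
ee_rot: [0.753, -0.654, -0.059, -0.05]
contact_force: [0.3, -0.8, -0.8]
gripper_width: 16.3
grasp_force: 60.8
```

```bash
python3 cr.py r4 wrist scene side; python3 -c "
from h import *
st();plan(W(-110,-31,95),Rt(-81.8,-9),3)"
```

```text
9.45 [548.2  96.1 120.4] x-head -82.0 z [-0.024  0.152 -0.988] [ 0.3 -0.8 -0.8] 16.3 60.8 j [ 0.38  0.38 -0.24 -0.19 -0.92 -0.12]
press -109.0 -29.8
wrist 2406 min [-58. -67.  82.] med [-41. -54.  84.] max [-27. -45.  87.]
wrist 1261 min [-137.   33.   17.] med [-127.   52.   30.] max [-122.   71.   32.]
scene 25 min [-62. -68.  78.] med [-52. -54.  82.] max [-42. -47.  87.]
scene 115 min [-142.   33.   12.] med [-138.   52.   28.] max [-126.   71.   32.]
scene 81 min [-129.  -31.    5.] med [-112.  -21.   10.] max [-98. -11.  13.]
side 41 min [-139.   32.   19.] med [-132.   46.   28.] max [-125.   68.   36.]
side 38 min [-128.  -33.    4.] med [-112.  -24.   11.] max [-100.  -13.   15.]
9.6 [547.7  97.8 120.8] x-head -81.8 z [-0.024  0.153 -0.988] [ 0.5 -0.3 -0.6] 16.4 60.8 j [ 0.38  0.38 -0.24 -0.19 -0.92 -0.12]
3 rows xyz [0.158 0.029 0.845] turn [ 0.04 -0.04  0.01]
```

View pics/r4wrist.png

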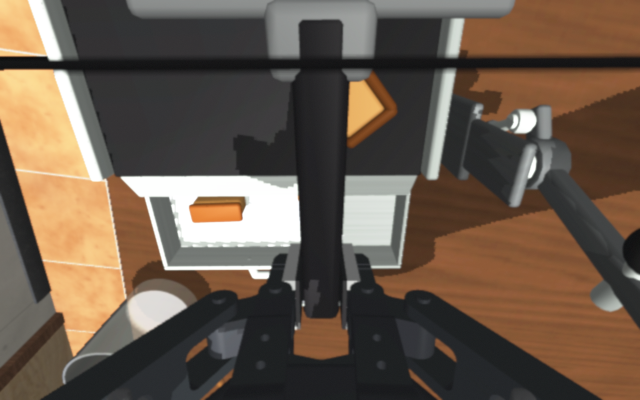

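The corner crust is at (370,105), just in front of the blade. A black line crosses at row 62, so I check its depth, as it may be the lid bar near the camera.

```bash
python3 - <<'E'
from h import *
m,im,d=shot('wrist');print(d[50:76:2,100],d[50:76:2,500]);T=np.array(m['cam_to_world']);c=T[:3,3]
print('cam press',((c-o)@xp).round(),((c-o)@yp).round(),c[2].round(),'f',m['fx'])
print(im[50:76:2,100].tolist())
E
```

```text
[163.32509 162.77457 163.16011 163.10272 163.6165  163.51283 165.17685
 164.86797 165.92438 166.26697 165.82542 166.46988 168.31633] [226.45454 227.90634 227.10698 227.39302 227.7926  229.10866 230.28055
 228.85355 230.3273  229.99332 231.81917 231.22935 232.5368 ]
cam press -14.0 -30.0 251.0 f 315.62566038181103
[[52, 51, 53], [53, 51, 53], [52, 50, 52], [53, 51, 53], [53, 52, 53], [53, 51, 53], [54, 52, 53], [53, 51, 52], [53, 51, 53], [53, 51, 53], [52, 51, 53], [52, 51, 52], [53, 53, 53]]
```

```bash
python3 - <<'E'
from h import *
for c in ['scene','side']:
    m,im,d=shot(c,'chk'+c+'.png');P=pts(m,d)[d>0];q=np.c_[(P-o)@xp,(P-o)@yp,P[:,2]]
    b=q[(q[:,2]>255)&(q[:,2]<295)&(q[:,1]>15)&(q[:,1]<60)&(q[:,0]<0)&(q[:,0]>-80)];print(len(b),np.percentile(b,[5,50,95],axis=0).round(1).tolist())
st()
E
```

```text
51 [[-34.1, 42.1, 274.1], [-30.6, 50.2, 282.8], [-21.6, 58.3, 286.2]]Traceback (most recent call last):
  File "<stdin>", line 4, in <module>
    return _quantile_unchecked(
        a, q, axis, out, overwrite_input, method, keepdims, weights)
    return _ureduce(a,
                    func=_quantile_ureduce_func,
    ...<5 lines>...
                    overwrite_input=overwrite_input,
                    method=method)
    r = func(a, **kwargs)
    result = _quantile(arr,
                       quantiles=q,
    ...<2 lines>...
                       out=out,
                       weights=wgt)
    slices_having_nans = np.isnan(arr[-1, ...])
                                  ~~~^^^^^^^^^
IndexError: index -1 is out of bounds for axis 0 with size 0
```

The lid hasn't moved. The corner's back edge is near x -27, so I come 10 mm forward for clearance and then lower.

{"name": "send_rows", "arguments": {
  "targets": [
    {"x": -0.99,"y": 0,"z": 0.16,"ax": 0,"ay": 0,"az": 0,"gripper": 1},
    {"x": 0.12,"y": 0,"z": 0.79,"ax": 0,"ay": 0,"az": 0,"gripper": 1},
    {"x": 0.12,"y": 0,"z": 0.79,"ax": 0,"ay": 0,"az": 0,"gripper": 1},
    {"x": 0.12,"y": 0,"z": 0.79,"ax": 0,"ay": 0,"az": 0,"gripper": 1},
    {"x": 0,"y": 0,"z": 0,"ax": 0,"ay": 0,"az": 0,"gripper": 1}
  ]
}}

```text
clock: 10.17
position: [544.0, 106.9, 94.3]
ee_rot: [0.753, -0.653, -0.061, -0.048]
contact_force: [-1.0, -0.5, -0.8]
gripper_width: 16.7
grasp_force: 60.7
```

{"name": "send_rows", "arguments": {
  "targets": [
    {"x": 0.06,"y": 0,"z": 0.39,"ax": 0,"ay": 0,"az": 0,"gripper": 1},
    {"x": 0,"y": 0,"z": 0,"ax": 0,"ay": 0,"az": 0,"gripper": 1}
  ]
}}

```text
clock: 10.33
position: [545.3, 107.0, 92.0]
ee_rot: [0.754, -0.653, -0.06, -0.049]
contact_force: [-0.6, 0.6, -1.8]
gripper_width: 16.6
grasp_force: 60.7
```

{"name": "send_rows", "arguments": {
  "targets": [
    {"x": 0.02,"y": 0,"z": 0.15,"ax": 0,"ay": 0,"az": 0,"gripper": 1},
    {"x": 0,"y": 0,"z": 0,"ax": 0,"ay": 0,"az": 0,"gripper": 1},
    {"x": 0,"y": 0,"z": 0,"ax": 0,"ay": 0,"az": 0,"gripper": 1}
  ]
}}

```text
clock: 10.58
position: [545.9, 107.2, 91.6]
ee_rot: [0.754, -0.653, -0.059, -0.05]
contact_force: [0.5, 1.1, -0.6]
gripper_width: 16.4
grasp_force: 60.8
```

{"name": "send_rows", "arguments": {
  "targets": [
    {"x": 0.01,"y": 0,"z": 0.1,"ax": 0,"ay": 0,"az": 0,"gripper": 1},
    {"x": 0,"y": 0,"z": 0,"ax": 0,"ay": 0,"az": 0,"gripper": 1}
  ]
}}

```text
clock: 10.75
position: [545.9, 107.3, 90.6]
ee_rot: [0.754, -0.653, -0.059, -0.05]
contact_force: [1.3, -0.5, -0.0]
gripper_width: 16.5
grasp_force: 60.8
```

{"name": "send_rows", "arguments": {
  "targets": [
    {"x": 0.01,"y": 0,"z": 0.09,"ax": 0,"ay": 0,"az": 0,"gripper": 1},
    {"x": -0.79,"y": 0,"z": 0.125,"ax": 0,"ay": 0,"az": 0,"gripper": 1},
    {"x": -0.79,"y": 0,"z": 0.125,"ax": 0,"ay": 0,"az": 0,"gripper": 1},
    {"x": -0.79,"y": 0,"z": 0.125,"ax": 0,"ay": 0,"az": 0,"gripper": 1}
  ]
}}

```text
clock: 11.08
position: [542.4, 131.7, 89.7]
ee_rot: [0.754, -0.653, -0.059, -0.05]
contact_force: [0.4, -0.9, 0.1]
gripper_width: 16.7
grasp_force: 61.1
```

{"name": "send_rows", "arguments": {
  "targets": [
    {"x": -0.79,"y": 0,"z": 0.125,"ax": 0,"ay": 0,"az": 0,"gripper": 1},
    {"x": -0.79,"y": 0,"z": 0.125,"ax": 0,"ay": 0,"az": 0,"gripper": 1},
    {"x": -0.79,"y": 0,"z": 0.125,"ax": 0,"ay": 0,"az": 0,"gripper": 1},
    {"x": -0.79,"y": 0,"z": 0.125,"ax": 0,"ay": 0,"az": 0,"gripper": 1}
  ]
}}

```text
clock: 11.42
position: [537.6, 163.7, 89.5]
ee_rot: [0.754, -0.652, -0.059, -0.05]
contact_force: [0.9, -0.7, 2.0]
gripper_width: 16.5
grasp_force: 61.2
```

{"name": "send_rows", "arguments": {
  "targets": [
    {"x": -0.79,"y": 0,"z": 0.125,"ax": 0,"ay": 0,"az": 0,"gripper": 1},
    {"x": -0.79,"y": 0,"z": 0.125,"ax": 0,"ay": 0,"az": 0,"gripper": 1},
    {"x": -0.69,"y": 0,"z": 0.11,"ax": 0,"ay": 0,"az": 0,"gripper": 1},
    {"x": -0.44,"y": 0,"z": 0.4,"ax": 0,"ay": 0,"az": 0,"gripper": 1},
    {"x": -0.43,"y": 0,"z": 0.48,"ax": 0,"ay": 0,"az": 0,"gripper": 1}
  ]
}}

```text
clock: 11.83
position: [532.5, 196.3, 81.5]
ee_rot: [0.754, -0.653, -0.06, -0.05]
contact_force: [-0.3, 0.5, -2.0]
gripper_width: 16.7
grasp_force: 60.8
```

{"name": "send_rows", "arguments": {
  "targets": [
    {"x": -0.43,"y": 0,"z": 0.48,"ax": 0,"ay": 0,"az": 0,"gripper": 1},
    {"x": -0.43,"y": 0,"z": 0.48,"ax": 0,"ay": 0,"az": 0,"gripper": 1},
    {"x": -0.6,"y": 0,"z": 0.1,"ax": 0,"ay": 0,"az": 0,"gripper": 1},
    {"x": 0,"y": 0,"z": 0,"ax": 0,"ay": 0,"az": 0,"gripper": 1}
  ]
}}

```text
clock: 12.17
position: [530.2, 212.1, 73.0]
ee_rot: [0.754, -0.652, -0.06, -0.049]
contact_force: [0.7, 0.1, -0.4]
gripper_width: 16.4
grasp_force: 60.8
```

{"name": "send_rows", "arguments": {
  "targets": [
    {"x": -0.43,"y": 0,"z": -2.72,"ax": 0,"ay": 0,"az": 0,"gripper": 1},
    {"x": -0.43,"y": 0,"z": -2.72,"ax": 0,"ay": 0,"az": 0,"gripper": 1},
    {"x": -2.5,"y": 0,"z": 0.4,"ax": 0,"ay": 0,"az": 0,"gripper": 1},
    {"x": -2.5,"y": 0,"z": 0.4,"ax": 0,"ay": 0,"az": 0,"gripper": 1},
    {"x": 0,"y": 0,"z": 0,"ax": 0,"ay": 0,"az": 0,"gripper": 1}
  ]
}}

```text
clock: 12.58
position: [523.5, 264.6, 129.4]
ee_rot: [0.754, -0.652, -0.059, -0.051]
contact_force: [-0.6, 0.4, -1.5]
gripper_width: 16.5
grasp_force: 60.8
```

```bash
python3 cr.py r5 wrist scene side; python3 - <<'E'
from h import *
st()
# target: lay scraper back where it was: TCP in scraper rest (-115,0,4) heading -98.3
for z in (60,5): plan([523.3,398.9,z],Rt(-98.3),10 if z==60 else 3,*( [None,None] if z==60 else [np.array([523.3,398.9,60]),Rt(-98.3)]))
E
```

```text
12.58 [523.5 264.6 129.4] x-head -81.7 z [-0.023  0.155 -0.988] [-0.6  0.4 -1.5] 16.5 60.8 j [ 0.67  0.39 -0.2  -0.17 -0.91 -0.42]
press -279.3 -30.3
12.73 [523.1 261.2 128.3] x-head -81.8 z [-0.025  0.152 -0.988] [-0.1  0.3 -1.2] 16.4 60.8 j [ 0.66  0.39 -0.2  -0.17 -0.91 -0.42]
10 rows xyz [-1.32  -0.028  0.798] turn [0.15 0.88 1.65]
3 rows xyz [-0.    -0.     1.833] turn [0. 0. 0.]
```

{"name": "send_rows", "arguments": {
  "targets": [
    {"x": -1.32,"y": 0,"z": 0.8,"ax": 0.15,"ay": 0.88,"az": 1.65,"gripper": 1},
    {"x": -1.32,"y": 0,"z": 0.8,"ax": 0.15,"ay": 0.88,"az": 1.65,"gripper": 1},
    {"x": -1.32,"y": 0,"z": 0.8,"ax": 0.15,"ay": 0.88,"az": 1.65,"gripper": 1},
    {"x": -1.32,"y": 0,"z": 0.8,"ax": 0.15,"ay": 0.88,"az": 1.65,"gripper": 1},
    {"x": -1.32,"y": 0,"z": 0.8,"ax": 0.15,"ay": 0.88,"az": 1.65,"gripper": 1}
  ]
}}

```text
clock: 13.15
position: [517.3, 331.0, 96.6]
ee_rot: [-0.705, 0.708, 0.029, 0.025]
contact_force: [0.0, -0.5, -1.3]
gripper_width: 16.5
grasp_force: 60.8
```

{"name": "send_rows", "arguments": {
  "targets": [
    {"x": -1.32,"y": 0,"z": 0.8,"ax": 0.15,"ay": 0.88,"az": 1.65,"gripper": 1},
    {"x": -1.32,"y": 0,"z": 0.8,"ax": 0.15,"ay": 0.88,"az": 1.65,"gripper": 1},
    {"x": -1.32,"y": 0,"z": 0.8,"ax": 0.15,"ay": 0.88,"az": 1.65,"gripper": 1},
    {"x": -1.32,"y": 0,"z": 0.8,"ax": 0.15,"ay": 0.88,"az": 1.65,"gripper": 1},
    {"x": -1.32,"y": 0,"z": 0.8,"ax": 0.15,"ay": 0.88,"az": 1.65,"gripper": 1}
  ]
}}

```text
clock: 13.57
position: [521.4, 398.6, 59.5]
ee_rot: [-0.653, 0.757, -0.001, -0.0]
contact_force: [0.9, 0.2, -1.4]
gripper_width: 16.6
grasp_force: 60.8
```

{"name": "send_rows", "arguments": {
  "targets": [
    {"x": 0,"y": 0,"z": 0,"ax": 0,"ay": 0,"az": 0,"gripper": 1}
  ]
}}

```text
clock: 13.65
position: [520.9, 400.0, 57.8]
ee_rot: [-0.654, 0.757, -0.001, -0.001]
contact_force: [0.8, -0.1, -2.0]
gripper_width: 16.9
grasp_force: 60.7
```

```bash
python3 cr.py r6 scene side; python3 - <<'E'
from h import *
st();plan([523.3,398.9,5],Rt(-98.3),4)
a=cv2.imread('pics/r6scene.png')[130:380,230:420];b=cv2.imread('pics/r6side.png')[150:290,200:390]
cv2.imwrite('pics/v2.png',np.hstack([cv2.resize(a,(380,500),interpolation=2),cv2.resize(b,(420,310),interpolation=2) if 0 else cv2.copyMakeBorder(cv2.resize(b,(420,310),interpolation=2),0,190,0,0,0)]))
E
```

```text
13.65 [520.9 400.   57.8] x-head -98.3 z [ 0.    -0.002 -1.   ] [ 0.8 -0.1 -2. ] 16.9 60.7 j [ 0.9   0.59 -0.11  0.   -0.87 -1.05]
press -413.7 -13.5
scene 83 min [-129.  -32.    6.] med [-113.  -21.   10.] max [-96. -11.  15.]
scene 75 min [-165.  -72.   11.] med [-156.  -58.   19.] max [-144.  -43.   23.]
side 40 min [-139.   30.   17.] med [-132.   48.   28.] max [-125.   67.   37.]
13.75 [521.  398.4  59.2] x-head -98.3 z [ 0.    -0.002 -1.   ] [-0.1 -0.5 -1.1] 16.7 60.7 j [ 0.9   0.59 -0.11  0.   -0.87 -1.05]
4 rows xyz [-0.023 -0.055  1.356] turn [-0.   -0.02 -0.01]
```

View pics/v2.png

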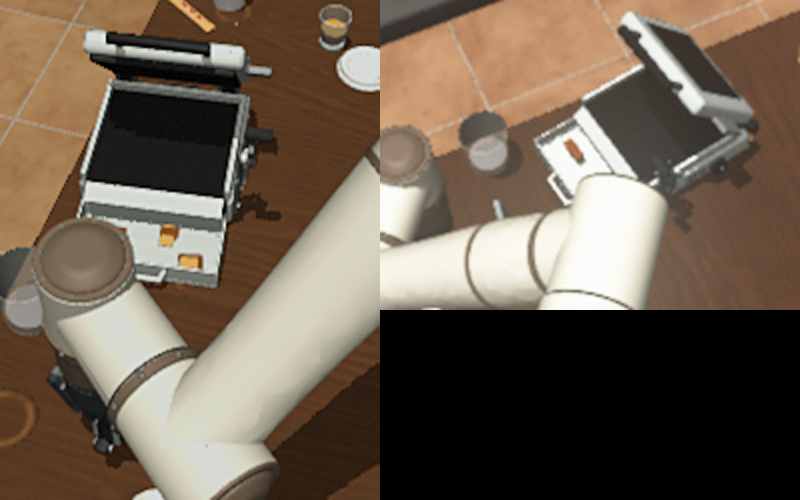

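All three crusts are in the tray: the flake at (168,235) and corner at (190,260) in the scene view, the heel at (572,150) in the side view. The plate is clear, so I lay the scraper down.

{"name": "send_rows", "arguments": {
  "targets": [
    {"x": 0,"y": -0.05,"z": 1.6,"ax": 0,"ay": 0,"az": 0,"gripper": 1},
    {"x": 0,"y": -0.05,"z": 1.6,"ax": 0,"ay": 0,"az": 0,"gripper": 1},
    {"x": 0,"y": -0.05,"z": 1.2,"ax": 0,"ay": 0,"az": 0,"gripper": 1},
    {"x": 0,"y": 0,"z": 0.6,"ax": 0,"ay": 0,"az": 0,"gripper": 1},
    {"x": 0,"y": 0,"z": 0,"ax": 0,"ay": 0,"az": 0,"gripper": 1}
  ]
}}

```text
clock: 14.17
position: [522.2, 397.4, 8.8]
ee_rot: [-0.654, 0.757, -0.001, -0.001]
contact_force: [0.4, -0.5, -1.5]
gripper_width: 16.5
grasp_force: 60.8
```

{"name": "send_rows", "arguments": {
  "targets": [
    {"x": 0,"y": 0,"z": 0.35,"ax": 0,"ay": 0,"az": 0,"gripper": 1},
    {"x": 0,"y": 0,"z": 0,"ax": 0,"ay": 0,"az": 0,"gripper": 1}
  ]
}}

```text
clock: 14.33
position: [523.0, 399.0, 7.1]
ee_rot: [-0.654, 0.757, -0.0, 0.001]
contact_force: [-0.8, -0.6, -1.0]
gripper_width: 16.6
grasp_force: 60.8
```

{"name": "send_rows", "arguments": {
  "targets": [
    {"x": 0,"y": 0,"z": 0.25,"ax": 0,"ay": 0,"az": 0,"gripper": 1},
    {"x": 0,"y": 0,"z": 0,"ax": 0,"ay": 0,"az": 0,"gripper": 1}
  ]
}}

```text
clock: 14.5
position: [522.7, 399.1, 4.5]
ee_rot: [-0.654, 0.757, -0.0, 0.001]
contact_force: [0.3, 0.4, -0.8]
gripper_width: 16.6
grasp_force: 60.8
```

{"name": "send_rows", "arguments": {
  "targets": [
    {"x": 0,"y": 0,"z": 0,"ax": 0,"ay": 0,"az": 0,"gripper": 0.5},
    {"x": 0,"y": 0,"z": 0,"ax": 0,"ay": 0,"az": 0,"gripper": 0.2},
    {"x": 0,"y": 0,"z": 0,"ax": 0,"ay": 0,"az": 0,"gripper": 0},
    {"x": 0,"y": 0,"z": 0,"ax": 0,"ay": 0,"az": 0,"gripper": 0}
  ]
}}

```text
clock: 14.83
position: [522.8, 399.1, 4.6]
ee_rot: [-0.654, 0.757, -0.0, 0.001]
contact_force: [0.6, 0.6, -0.2]
gripper_width: 42.5
grasp_force: 0.0
```

{"name": "send_rows", "arguments": {
  "targets": [
    {"x": 0,"y": 0,"z": -1.5,"ax": 0,"ay": 0,"az": 0,"gripper": 0},
    {"x": 0,"y": 0,"z": -3,"ax": 0,"ay": 0,"az": 0,"gripper": 0},
    {"x": 0,"y": 0,"z": -4,"ax": 0,"ay": 0,"az": 0,"gripper": 0},
    {"x": 0,"y": 0,"z": -4,"ax": 0,"ay": 0,"az": 0,"gripper": 0},
    {"x": 0,"y": 0,"z": -4,"ax": 0,"ay": 0,"az": 0,"gripper": 0}
  ]
}}

```text
clock: 15.25
position: [522.2, 398.6, 171.1]
ee_rot: [-0.654, 0.757, -0.001, 0.0]
contact_force: [0.4, 0.5, -0.3]
gripper_width: 42.7
grasp_force: 0.0
```

Scraper released. Next is the lid: hover above the bar with the fingers closing along the press's x axis.

```bash
python3 - <<'E'
from h import *
plan(W(-26,0,325),Rt(8.2),16)
R0=R.from_quat(arm.read_state()['ee_rot'])
E
```

```text
16 rows xyz [ 2.386  1.465 -0.962] turn [-0.   -0.01 -6.66]
```

{"name": "send_rows", "arguments": {
  "targets": [
    {"x": 2.39,"y": 1.47,"z": -0.96,"ax": 0,"ay": 0,"az": -6.66,"gripper": 0},
    {"x": 2.39,"y": 1.47,"z": -0.96,"ax": 0,"ay": 0,"az": -6.66,"gripper": 0},
    {"x": 2.39,"y": 1.47,"z": -0.96,"ax": 0,"ay": 0,"az": -6.66,"gripper": 0},
    {"x": 2.39,"y": 1.47,"z": -0.96,"ax": 0,"ay": 0,"az": -6.66,"gripper": 0},
    {"x": 2.39,"y": 1.47,"z": -0.96,"ax": 0,"ay": 0,"az": -6.66,"gripper": 0}
  ]
}}

```text
clock: 15.67
position: [459.2, 274.1, 217.9]
ee_rot: [0.845, -0.535, 0.001, -0.001]
contact_force: [-0.3, -0.6, -0.1]
gripper_width: 42.7
grasp_force: 0.0
```

{"name": "send_rows", "arguments": {
  "targets": [
    {"x": 2.39,"y": 1.47,"z": -0.96,"ax": 0,"ay": 0,"az": -6.66,"gripper": 0.2},
    {"x": 2.39,"y": 1.47,"z": -0.96,"ax": 0,"ay": 0,"az": -6.66,"gripper": 0.2},
    {"x": 2.39,"y": 1.47,"z": -0.96,"ax": 0,"ay": 0,"az": -6.66,"gripper": 0.2},
    {"x": 2.39,"y": 1.47,"z": -0.96,"ax": 0,"ay": 0,"az": -6.66,"gripper": 0.2},
    {"x": 2.39,"y": 1.47,"z": -0.96,"ax": 0,"ay": 0,"az": -6.66,"gripper": 0.2}
  ]
}}

```text
clock: 16.08
position: [475.8, 136.3, 266.3]
ee_rot: [0.963, -0.27, 0.001, -0.001]
contact_force: [0.5, 0.6, -0.1]
gripper_width: 34.2
grasp_force: 0.0
```

{"name": "send_rows", "arguments": {
  "targets": [
    {"x": 2.39,"y": 1.47,"z": -0.96,"ax": 0,"ay": 0,"az": -6.66,"gripper": 0.2},
    {"x": 2.39,"y": 1.47,"z": -0.96,"ax": 0,"ay": 0,"az": -6.66,"gripper": 0.2},
    {"x": 2.39,"y": 1.47,"z": -0.96,"ax": 0,"ay": 0,"az": -6.66,"gripper": 0.2},
    {"x": 2.39,"y": 1.47,"z": -0.96,"ax": 0,"ay": 0,"az": -6.66,"gripper": 0.2},
    {"x": 2.39,"y": 1.47,"z": -0.96,"ax": 0,"ay": 0,"az": -6.66,"gripper": 0.2}
  ]
}}

```text
clock: 16.5
position: [565.6, 30.1, 314.5]
ee_rot: [1.0, 0.016, 0.001, -0.0]
contact_force: [0.3, 0.6, 1.1]
gripper_width: 34.4
grasp_force: 0.0
```

{"name": "send_rows", "arguments": {
  "targets": [
    {"x": 2.39,"y": 1.47,"z": -0.96,"ax": 0,"ay": 0,"az": -6.66,"gripper": 0.2},
    {"x": 0,"y": 0,"z": 0,"ax": 0,"ay": 0,"az": 0,"gripper": 0.2},
    {"x": 0,"y": 0,"z": 0,"ax": 0,"ay": 0,"az": 0,"gripper": 0.2}
  ]
}}

```text
clock: 16.75
position: [590.2, 17.0, 322.6]
ee_rot: [0.998, 0.07, 0.001, -0.0]
contact_force: [-0.4, -0.4, -0.8]
gripper_width: 33.8
grasp_force: 0.0
```

```bash
cat > bar.py <<'E'
from h import *
import sys
st();s=arm.read_state();print('tcp press',((s['position']-o)@xp).round(1),((s['position']-o)@yp).round(1))
for c in sys.argv[2:]:
    m,im,d=shot(c,sys.argv[1]+c+'.png');P=pts(m,d);q=np.stack([(P-o)@xp,(P-o)@yp,P[...,2]],-1)[(d>0)&(im.max(-1)<90)]
    rr=np.hypot(q[:,0]-100,q[:,2]-90);b=q[(abs(rr-227)<11)&(abs(q[:,1])<62)&(q[:,2]>85)&(q[:,0]<5)]
    if len(b): ph=np.arctan2(b[:,2]-90,100-b[:,0]);print(c,len(b),np.percentile(b,[5,50,95],axis=0).round(1).tolist(),'phi',np.percentile(ph,[10,50,90]).round(3))
E
python3 bar.py l1 scene wrist side; python3 - <<'E'
from h import *
plan(W(-26,0,258),Rt(8.2),3)
E
```

```text
16.75 [590.2  17.  322.6] x-head 8.1 z [ 0.001  0.    -1.   ] [-0.4 -0.4 -0.8] 33.8 0.0 j [ 0.3   0.28  0.08  0.   -1.37  1.41]
tcp press -24.6 0.5
scene 302 [[-33.5, -55.7, 277.0], [-29.4, -1.8, 283.2], [-21.7, 56.0, 286.7]] phi [0.958 0.98  1.007]
wrist 4773 [[-30.2, -52.6, 280.8], [-23.0, 9.7, 285.8], [-15.9, 57.8, 287.5]] phi [0.983 1.012 1.027]
3 rows xyz [ 2.900e-02 -1.000e-03  2.154e+00] turn [ 0.   -0.01  0.01]
```

View pics/l1wrist.png

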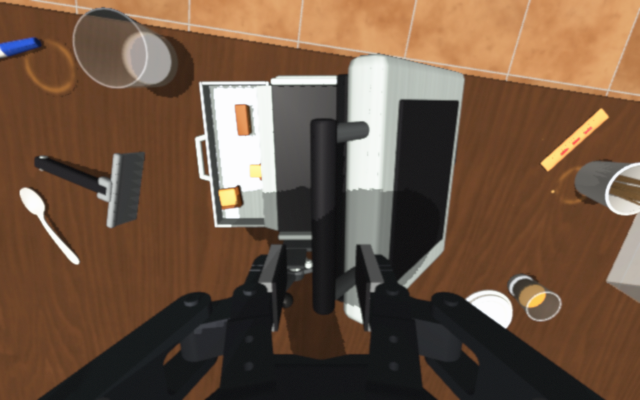

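The bar, at column 322 from row 120 to 310, is centred between the fingers at columns 275 and 368. The scraper lies on the table and the crusts are in the tray. I go down.

{"name": "send_rows", "arguments": {
  "targets": [
    {"x": 0,"y": 0,"z": 2.5,"ax": 0,"ay": 0,"az": 0,"gripper": 0.2},
    {"x": 0,"y": 0,"z": 2.5,"ax": 0,"ay": 0,"az": 0,"gripper": 0.2},
    {"x": 0,"y": 0,"z": 1.5,"ax": 0,"ay": 0,"az": 0,"gripper": 0.2},
    {"x": 0,"y": 0,"z": 0,"ax": 0,"ay": 0,"az": 0,"gripper": 0.2}
  ]
}}

```text
clock: 17.23
position: [586.7, 18.2, 254.1]
ee_rot: [0.997, 0.072, -0.003, 0.0]
contact_force: [-0.8, -0.3, 0.1]
gripper_width: 34.2
grasp_force: 0.0
```

{"name": "send_rows", "arguments": {
  "targets": [
    {"x": 0,"y": 0,"z": 0,"ax": 0,"ay": 0,"az": 0,"gripper": 1},
    {"x": 0,"y": 0,"z": 0,"ax": 0,"ay": 0,"az": 0,"gripper": 1},
    {"x": 0,"y": 0,"z": 0,"ax": 0,"ay": 0,"az": 0,"gripper": 1},
    {"x": 0,"y": 0,"z": 0,"ax": 0,"ay": 0,"az": 0,"gripper": 1}
  ]
}}

```text
clock: 17.57
position: [589.7, 17.8, 259.3]
ee_rot: [0.997, 0.072, 0.001, -0.0]
contact_force: [-2.1, 0.4, 1.5]
gripper_width: 14.2
grasp_force: 58.8
```

```bash
python3 - <<'E'
from h import *
st();s=arm.read_state();p=s['position'];x=(p-o)@xp;z=p[2];print('tcp press',x.round(1),((p-o)@yp).round(1))
# arc moves keeping tool vertical: bar centre = (100-227cos,90+227sin)
ph0=np.arctan2(189,126);n=18
phs=np.linspace(ph0,0.088,n+1);X=100-227*np.cos(phs);Z=90+227*np.sin(phs)
print(np.c_[np.diff(X),np.diff(Z)].round(1).tolist())  # mm: press x, z ; tool y=-yp..?
print('tool y in press x:',R.from_quat(s['ee_rot']).as_matrix()[:,1]@xp)
E
```

```text
17.57 [589.7  17.8 259.3] x-head 8.3 z [ 0.003  0.    -1.   ] [-2.1  0.4  1.5] 14.2 58.8 j [ 0.3   0.31 -0.04  0.   -1.22  1.41]
tcp press -25.6 0.1
[[-9.2, -6.5], [-8.9, -6.9], [-8.5, -7.4], [-8.2, -7.8], [-7.8, -8.2], [-7.3, -8.6], [-6.9, -8.9], [-6.5, -9.2], [-6.0, -9.6], [-5.5, -9.8], [-5.0, -10.1], [-4.5, -10.3], [-4.0, -10.6], [-3.5, -10.7], [-2.9, -10.9], [-2.4, -11.0], [-1.8, -11.1], [-1.3, -11.2]]
tool y in press x: 0.9999995570481299
```

{"name": "send_rows", "arguments": {
  "targets": [
    {"x": 0,"y": -0.46,"z": 0.32,"ax": 0,"ay": 0,"az": 0,"gripper": 1},
    {"x": 0,"y": -0.46,"z": 0.33,"ax": 0,"ay": 0,"az": 0,"gripper": 1},
    {"x": 0,"y": -0.45,"z": 0.34,"ax": 0,"ay": 0,"az": 0,"gripper": 1},
    {"x": 0,"y": -0.44,"z": 0.35,"ax": 0,"ay": 0,"az": 0,"gripper": 1}
  ]
}}

```text
clock: 17.9
position: [587.1, 36.0, 244.7]
ee_rot: [0.997, 0.072, 0.001, 0.0]
contact_force: [-2.8, -1.0, 3.6]
gripper_width: 14.0
grasp_force: 60.0
```

```bash
python3 bar.py l2 scene; python3 -c "
from h import *
print(arm.read_state()['wrist_torque'])"
```

```text
17.9 [587.1  36.  244.7] x-head 8.2 z [ 0.002 -0.    -1.   ] [-2.8 -1.   3.6] 14.0 60.0 j [ 0.34  0.31 -0.07  0.   -1.19  1.38]
tcp press -43.9 0.1
scene 245 [[-63.8, -56.7, 254.2], [-50.0, -12.2, 267.2], [-40.6, 55.8, 271.6]] phi [0.811 0.869 0.899]
[-0.50200382  0.60255958  0.07999647]
```

Low forces, and the lid follows. I continue along the arc at moderate speed.

{"name": "send_rows", "arguments": {
  "targets": [
    {"x": 0,"y": -0.85,"z": 0.74,"ax": 0,"ay": 0,"az": 0,"gripper": 1},
    {"x": 0,"y": -0.82,"z": 0.78,"ax": 0,"ay": 0,"az": 0,"gripper": 1},
    {"x": 0,"y": -0.78,"z": 0.82,"ax": 0,"ay": 0,"az": 0,"gripper": 1},
    {"x": 0,"y": -0.73,"z": 0.86,"ax": 0,"ay": 0,"az": 0,"gripper": 1},
    {"x": 0,"y": -0.69,"z": 0.89,"ax": 0,"ay": 0,"az": 0,"gripper": 1}
  ]
}}

```text
clock: 18.37
position: [581.4, 74.7, 202.6]
ee_rot: [0.997, 0.072, 0.001, 0.0]
contact_force: [-0.6, -4.2, 2.0]
gripper_width: 14.0
grasp_force: 58.6
```

{"name": "send_rows", "arguments": {
  "targets": [
    {"x": 0,"y": -0.65,"z": 0.92,"ax": 0,"ay": 0,"az": 0,"gripper": 1},
    {"x": 0,"y": -0.6,"z": 0.96,"ax": 0,"ay": 0,"az": 0,"gripper": 1},
    {"x": 0,"y": -0.55,"z": 0.98,"ax": 0,"ay": 0,"az": 0,"gripper": 1},
    {"x": 0,"y": -0.5,"z": 1.01,"ax": 0,"ay": 0,"az": 0,"gripper": 1}
  ]
}}

```text
clock: 18.7
position: [578.2, 96.9, 163.7]
ee_rot: [0.997, 0.072, 0.0, 0.0]
contact_force: [-1.1, -5.1, 2.6]
gripper_width: 13.8
grasp_force: 58.6
```

```bash
python3 bar.py l3 scene; python3 -c "
from h import *
print(arm.read_state()['wrist_torque'])"
```

```text
18.7 [578.2  96.9 163.7] x-head 8.2 z [ 0.001 -0.001 -1.   ] [-1.1 -5.1  2.6] 13.8 58.6 j [ 0.44  0.38 -0.19  0.   -1.01  1.27]
tcp press -105.5 -0.1
scene 110 [[-117.2, -60.4, 172.8], [-112.3, 42.2, 182.2], [-101.8, 59.0, 187.6]] phi [0.381 0.409 0.436]
[-0.54743295 -0.29516931  0.00410333]
```

{"name": "send_rows", "arguments": {
  "targets": [
    {"x": 0,"y": -0.45,"z": 1.03,"ax": 0,"ay": 0,"az": 0,"gripper": 1},
    {"x": 0,"y": -0.4,"z": 1.06,"ax": 0,"ay": 0,"az": 0,"gripper": 1},
    {"x": 0,"y": -0.35,"z": 1.07,"ax": 0,"ay": 0,"az": 0,"gripper": 1},
    {"x": 0,"y": -0.29,"z": 1.09,"ax": 0,"ay": 0,"az": 0,"gripper": 1},
    {"x": 0,"y": -0.13,"z": 0.55,"ax": 0,"ay": 0,"az": 0,"gripper": 1}
  ]
}}

```text
clock: 19.17
position: [576.0, 111.8, 115.2]
ee_rot: [0.997, 0.072, 0.0, 0.001]
contact_force: [-0.4, -7.5, 2.6]
gripper_width: 13.9
grasp_force: 58.6
```

{"name": "send_rows", "arguments": {
  "targets": [
    {"x": 0,"y": -0.11,"z": 0.5,"ax": 0,"ay": 0,"az": 0,"gripper": 1},
    {"x": 0,"y": -0.09,"z": 0.5,"ax": 0,"ay": 0,"az": 0,"gripper": 1},
    {"x": 0,"y": -0.07,"z": 0.4,"ax": 0,"ay": 0,"az": 0,"gripper": 1},
    {"x": 0,"y": -0.05,"z": 0.4,"ax": 0,"ay": 0,"az": 0,"gripper": 1},
    {"x": 0,"y": 0,"z": 0,"ax": 0,"ay": 0,"az": 0,"gripper": 1}
  ]
}}

```text
clock: 19.58
position: [575.7, 114.1, 97.9]
ee_rot: [0.997, 0.072, -0.0, 0.001]
contact_force: [0.6, -8.3, 2.0]
gripper_width: 14.0
grasp_force: 58.5
```

```bash
python3 bar.py l4 scene side
```

```text
19.58 [575.7 114.1  97.9] x-head 8.2 z [ 0.    -0.003 -1.   ] [ 0.6 -8.3  2. ] 14.0 58.5 j [ 0.47  0.45 -0.26  0.   -0.86  1.24]
tcp press -122.9 -0.1
scene 64 [[-132.4, 34.8, 110.8], [-128.6, 48.2, 116.6], [-117.8, 61.1, 120.3]] phi [0.1   0.117 0.13 ]
```

{"name": "send_rows", "arguments": {
  "targets": [
    {"x": 0,"y": 0.1,"z": 0.3,"ax": 0,"ay": 0,"az": 0,"gripper": 1},
    {"x": 0,"y": 0.1,"z": 0.2,"ax": 0,"ay": 0,"az": 0,"gripper": 1},
    {"x": 0,"y": 0,"z": 0,"ax": 0,"ay": 0,"az": 0,"gripper": 1}
  ]
}}

```text
clock: 19.93
position: [575.8, 114.4, 94.6]
ee_rot: [0.997, 0.072, 0.001, -0.0]
contact_force: [-5.9, -0.9, 9.8]
gripper_width: 13.9
grasp_force: 60.3
```

{"name": "send_rows", "arguments": {
  "targets": [
    {"x": 0,"y": 0,"z": 0.2,"ax": 0,"ay": 0,"az": 0,"gripper": 1},
    {"x": 0,"y": 0,"z": 0.2,"ax": 0,"ay": 0,"az": 0,"gripper": 1},
    {"x": 0,"y": 0,"z": 0,"ax": 0,"ay": 0,"az": 0,"gripper": 1}
  ]
}}

```text
clock: 20.18
position: [575.8, 114.5, 92.8]
ee_rot: [0.997, 0.072, 0.001, -0.0]
contact_force: [-11.0, -2.2, 20.6]
gripper_width: 14.1
grasp_force: 61.4
```

{"name": "send_rows", "arguments": {
  "targets": [
    {"x": 0,"y": 0,"z": 0.2,"ax": 0,"ay": 0,"az": 0,"gripper": 1},
    {"x": 0,"y": 0,"z": 0,"ax": 0,"ay": 0,"az": 0,"gripper": 1}
  ]
}}

```text
clock: 20.35
position: [575.9, 114.6, 92.0]
ee_rot: [0.997, 0.073, 0.001, -0.0]
contact_force: [-13.0, -1.5, 26.3]
gripper_width: 13.8
grasp_force: 62.0
```

The lid is shut, with 26 N on the stop. I let it up gently along the arc and release it.

{"name": "send_rows", "arguments": {
  "targets": [
    {"x": 0,"y": 0.05,"z": -0.9,"ax": 0,"ay": 0,"az": 0,"gripper": 1},
    {"x": 0,"y": 0.1,"z": -0.9,"ax": 0,"ay": 0,"az": 0,"gripper": 1},
    {"x": 0,"y": 0.18,"z": -0.9,"ax": 0,"ay": 0,"az": 0,"gripper": 1},
    {"x": 0,"y": 0.2,"z": -0.9,"ax": 0,"ay": 0,"az": 0,"gripper": 1},
    {"x": 0,"y": 0.25,"z": -0.9,"ax": 0,"ay": 0,"az": 0,"gripper": 1}
  ]
}}

```text
clock: 20.77
position: [576.6, 108.3, 132.5]
ee_rot: [0.997, 0.072, 0.0, -0.002]
contact_force: [-4.6, 8.4, -0.2]
gripper_width: 14.2
grasp_force: 58.4
```

{"name": "send_rows", "arguments": {
  "targets": [
    {"x": 0,"y": 0,"z": 0,"ax": 0,"ay": 0,"az": 0,"gripper": 0.5},
    {"x": 0,"y": 0,"z": 0,"ax": 0,"ay": 0,"az": 0,"gripper": 0.2},
    {"x": 0,"y": 0,"z": 0,"ax": 0,"ay": 0,"az": 0,"gripper": 0.2},
    {"x": 0,"y": 0,"z": 0,"ax": 0,"ay": 0,"az": 0,"gripper": 0.2}
  ]
}}

```text
clock: 21.1
position: [577.3, 106.1, 132.4]
ee_rot: [0.997, 0.072, 0.001, 0.0]
contact_force: [0.6, -0.2, -0.1]
gripper_width: 33.7
grasp_force: 0.0
```

{"name": "send_rows", "arguments": {
  "targets": [
    {"x": 0,"y": 0,"z": -2.5,"ax": 0,"ay": 0,"az": 0,"gripper": 0.2},
    {"x": 0,"y": 0,"z": -4,"ax": 0,"ay": 0,"az": 0,"gripper": 0.2},
    {"x": 0,"y": 0,"z": -4,"ax": 0,"ay": 0,"az": 0,"gripper": 0.2},
    {"x": 0,"y": 0,"z": 0,"ax": 0,"ay": 0,"az": 0,"gripper": 1},
    {"x": 0,"y": 0,"z": 0,"ax": 0,"ay": 0,"az": 0,"gripper": 1}
  ]
}}

```text
clock: 21.52
position: [578.4, 106.6, 240.7]
ee_rot: [0.997, 0.072, 0.004, -0.001]
contact_force: [-0.2, -0.4, -0.8]
gripper_width: 10.8
grasp_force: 0.0
```

```bash
python3 bar.py l5 scene side; python3 - <<'E'
from h import *
for c in ['scene','side','wrist']:
    m,im,d=shot(c,'k1'+c+'.png');P=pts(m,d);q=np.stack([(P-o)@xp,(P-o)@yp,P[...,2]],-1)[d>0]
    kn=q[(q[:,1]>-156)&(q[:,1]<-112)&(q[:,2]>190)&(q[:,2]<225)&(q[:,0]<-40)&(q[:,0]>-130)]
    if len(kn): print(c,len(kn),np.percentile(kn,[3,50,97],axis=0).round(1).tolist())
st();plan(W(-135,-134,260),Rt(8.2),5)
E
```

```text
21.52 [578.4 106.6 240.7] x-head 8.2 z [ 0.007  0.003 -1.   ] [-0.2 -0.4 -0.8] 10.8 0.0 j [ 0.46  0.31 -0.08  0.   -1.17  1.26]
tcp press -115.1 1.6
scene 319 [[-125.9, -55.9, 147.1], [-121.3, -1.2, 155.2], [-112.8, 55.1, 159.2]] phi [0.259 0.288 0.304]
side 3 [[-122.9, -60.8, 151.0], [-122.7, -59.6, 152.2], [-120.1, -59.6, 158.4]] phi [0.27  0.272 0.295]
scene 98 [[-95.8, -147.2, 200.8], [-90.9, -131.4, 210.2], [-81.8, -116.3, 214.2]]
21.77 [576.3 105.9 236.1] x-head 8.2 z [-0.002 -0.001 -1.   ] [-0.4 -0.1  0.8] -0.1 0.0 j [ 0.46  0.32 -0.08  0.   -1.17  1.26]
5 rows xyz [-2.667 -0.408 -0.475] turn [0.01 0.02 0.01]
```

View pics/k1wrist.png

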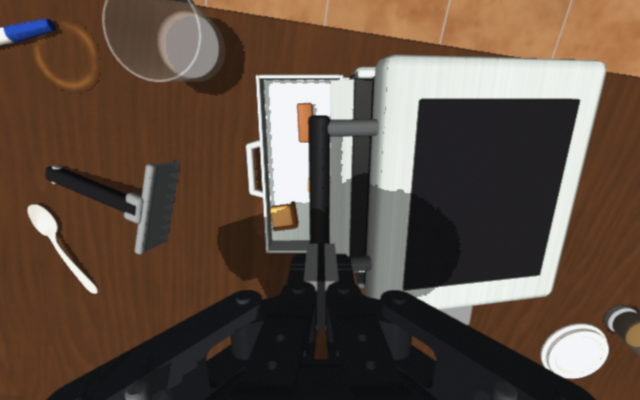

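The lid sits ajar by about 0.2 rad, with its bar at column 320, and the scraper and crusts are in place. Next is the lock knob: closed fingers go to its front side.

{"name": "send_rows", "arguments": {
  "targets": [
    {"x": -2.67,"y": -0.41,"z": -0.4,"ax": 0,"ay": 0,"az": 0,"gripper": 1},
    {"x": -2.67,"y": -0.41,"z": -0.4,"ax": 0,"ay": 0,"az": 0,"gripper": 1},
    {"x": -2.67,"y": -0.41,"z": -0.4,"ax": 0,"ay": 0,"az": 0,"gripper": 1},
    {"x": -2.67,"y": -0.41,"z": -0.4,"ax": 0,"ay": 0,"az": 0,"gripper": 1},
    {"x": -2.67,"y": -0.41,"z": -0.4,"ax": 0,"ay": 0,"az": 0,"gripper": 1}
  ]
}}

```text
clock: 22.18
position: [440.3, 106.9, 256.6]
ee_rot: [0.997, 0.072, -0.0, 0.001]
contact_force: [-0.6, 0.8, -0.1]
gripper_width: -0.1
grasp_force: 0.0
```

{"name": "send_rows", "arguments": {
  "targets": [
    {"x": 0,"y": 0,"z": 2,"ax": 0,"ay": 0,"az": 0,"gripper": 1},
    {"x": 0,"y": 0,"z": 2,"ax": 0,"ay": 0,"az": 0,"gripper": 1},
    {"x": 0,"y": 0,"z": 1.4,"ax": 0,"ay": 0,"az": 0,"gripper": 1},
    {"x": 0,"y": 0,"z": 0,"ax": 0,"ay": 0,"az": 0,"gripper": 1}
  ]
}}

```text
clock: 22.52
position: [439.5, 106.2, 200.3]
ee_rot: [0.997, 0.072, -0.003, 0.002]
contact_force: [-1.3, 0.9, -0.5]
gripper_width: -0.1
grasp_force: 0.0
```

```bash
cat > t.py <<'E'
from h import *
st();p=arm.read_state()['position'];print('tcp press',((p-o)@xp).round(1),((p-o)@yp).round(1),p[2].round(1),'Fx',(arm.read_state()['contact_force']@xp).round(1))
E
python3 t.py
```

```text
22.52 [439.5 106.2 200.3] x-head 8.2 z [-0.006 -0.004 -1.   ] [-1.3  0.9 -0.5] -0.1 0.0 j [ 0.6   0.12 -0.44 -0.   -1.02  1.12]
tcp press -134.5 -136.0 200.3 Fx -1.0
```

{"name": "send_rows", "arguments": {
  "targets": [
    {"x": 0,"y": 1,"z": 0,"ax": 0,"ay": 0,"az": 0,"gripper": 1},
    {"x": 0,"y": 1,"z": 0,"ax": 0,"ay": 0,"az": 0,"gripper": 1},
    {"x": 0,"y": 0.5,"z": 0,"ax": 0,"ay": 0,"az": 0,"gripper": 1},
    {"x": 0,"y": 0.5,"z": 0,"ax": 0,"ay": 0,"az": 0,"gripper": 1},
    {"x": 0,"y": 0,"z": 0,"ax": 0,"ay": 0,"az": 0,"gripper": 1}
  ]
}}

```text
clock: 22.93
position: [446.7, 76.6, 204.3]
ee_rot: [0.997, 0.071, 0.001, -0.0]
contact_force: [0.5, 0.9, -0.5]
gripper_width: -0.2
grasp_force: 0.0
```

```bash
python3 t.py
```

```text
22.93 [446.7  76.6 204.3] x-head 8.1 z [ 0.002  0.    -1.   ] [ 0.5  0.9 -0.5] -0.2 0.0 j [ 0.53  0.11 -0.44  0.   -1.02  1.18]
tcp press -104.2 -133.1 204.3 Fx -0.8
```

{"name": "send_rows", "arguments": {
  "targets": [
    {"x": 0,"y": 0.5,"z": 0.2,"ax": 0,"ay": 0,"az": 0,"gripper": 1},
    {"x": 0,"y": 0.5,"z": 0,"ax": 0,"ay": 0,"az": 0,"gripper": 1},
    {"x": 0,"y": 0,"z": 0,"ax": 0,"ay": 0,"az": 0,"gripper": 1}
  ]
}}

```text
clock: 23.18
position: [448.6, 69.2, 205.3]
ee_rot: [0.997, 0.072, 0.003, -0.002]
contact_force: [-9.1, 8.6, 17.6]
gripper_width: -0.3
grasp_force: 9.2
```

```bash
python3 t.py
```

```text
23.18 [448.6  69.2 205.3] x-head 8.2 z [ 0.005  0.004 -1.   ] [-9.1  8.6 17.6] -0.3 9.2 j [ 0.51  0.11 -0.43 -0.   -1.02  1.2 ]
tcp press -96.6 -132.3 205.3 Fx -9.9
```

There's more lift than push, so the tip is riding high on the knob. I back off, drop 12 mm and push with the finger's side.

{"name": "send_rows", "arguments": {
  "targets": [
    {"x": 0,"y": -1.2,"z": 0,"ax": 0,"ay": 0,"az": 0,"gripper": 1},
    {"x": 0,"y": 0,"z": 1.2,"ax": 0,"ay": 0,"az": 0,"gripper": 1},
    {"x": 0,"y": 0,"z": 0,"ax": 0,"ay": 0,"az": 0,"gripper": 1}
  ]
}}

```text
clock: 23.43
position: [445.0, 79.6, 188.6]
ee_rot: [0.997, 0.072, -0.0, 0.0]
contact_force: [-1.1, -0.5, -0.1]
gripper_width: -0.3
grasp_force: 0.0
```

```bash
python3 t.py; python3 - <<'E'
from h import *
for c in ['scene','side']:
    m,im,d=shot(c,'k2'+c+'.png');P=pts(m,d);q=np.stack([(P-o)@xp,(P-o)@yp,P[...,2]],-1)[d>0]
    kn=q[(q[:,1]>-156)&(q[:,1]<-112)&(q[:,2]>140)&(q[:,2]<225)&(q[:,0]<0)&(q[:,0]>-93)]
    if len(kn): print(c,len(kn),np.percentile(kn,[3,50,97],axis=0).round(1).tolist())
E
```

```text
23.43 [445.   79.6 188.6] x-head 8.3 z [-0.001 -0.    -1.   ] [-1.1 -0.5 -0.1] -0.3 0.0 j [ 0.54  0.13 -0.46 -0.   -0.98  1.18]
tcp press -107.4 -134.4 188.6 Fx 0.3
scene 6 [[-92.2, -148.0, 144.2], [-89.4, -119.7, 189.4], [-70.3, -116.8, 213.5]]
```

{"name": "send_rows", "arguments": {
  "targets": [
    {"x": 0,"y": 0.5,"z": 0,"ax": 0,"ay": 0,"az": 0,"gripper": 1},
    {"x": 0,"y": 0.5,"z": 0,"ax": 0,"ay": 0,"az": 0,"gripper": 1},
    {"x": 0,"y": 0,"z": 0,"ax": 0,"ay": 0,"az": 0,"gripper": 1}
  ]
}}

```text
clock: 23.78
position: [448.8, 70.7, 191.3]
ee_rot: [0.997, 0.072, 0.003, -0.001]
contact_force: [-1.8, 6.1, 3.7]
gripper_width: -0.0
grasp_force: 3.0
```

{"name": "send_rows", "arguments": {
  "targets": [
    {"x": 0,"y": 0.5,"z": 0,"ax": 0,"ay": 0,"az": 0,"gripper": 1},
    {"x": 0,"y": 0,"z": 0,"ax": 0,"ay": 0,"az": 0,"gripper": 1}
  ]
}}

```text
clock: 23.95
position: [450.0, 66.0, 191.6]
ee_rot: [0.997, 0.072, 0.003, -0.002]
contact_force: [-1.9, 5.9, 4.0]
gripper_width: -0.0
grasp_force: 3.1
```

```bash
python3 t.py
```

```text
23.95 [450.   66.  191.6] x-head 8.2 z [ 0.007  0.004 -1.   ] [-1.9  5.9  4. ] -0.0 3.1 j [ 0.5   0.13 -0.46  0.   -0.98  1.21]
tcp press -93.2 -131.3 191.6 Fx -6.1
```

Pushing at about 6 N now, and the lock arm moves. I follow its arc.

{"name": "send_rows", "arguments": {
  "targets": [
    {"x": 0,"y": 0.75,"z": -0.27,"ax": 0,"ay": 0,"az": 0,"gripper": 1},
    {"x": 0,"y": 0.75,"z": -0.27,"ax": 0,"ay": 0,"az": 0,"gripper": 1},
    {"x": 0,"y": 0.75,"z": -0.27,"ax": 0,"ay": 0,"az": 0,"gripper": 1},
    {"x": 0,"y": 0,"z": 0,"ax": 0,"ay": 0,"az": 0,"gripper": 1}
  ]
}}

```text
clock: 24.28
position: [451.8, 42.8, 198.0]
ee_rot: [0.997, 0.071, 0.001, -0.001]
contact_force: [-0.5, 5.2, -1.9]
gripper_width: -0.2
grasp_force: 2.4
```

```bash
python3 t.py
```

```text
24.28 [451.8  42.8 198. ] x-head 8.2 z [ 0.003  0.003 -1.   ] [-0.5  5.2 -1.9] -0.2 2.4 j [ 0.45  0.12 -0.44 -0.   -1.    1.26]
tcp press -70.0 -132.9 198.0 Fx -5.2
```

{"name": "send_rows", "arguments": {
  "targets": [
    {"x": 0,"y": 0.83,"z": -0.15,"ax": 0,"ay": 0,"az": 0,"gripper": 1},
    {"x": 0,"y": 0.83,"z": -0.15,"ax": 0,"ay": 0,"az": 0,"gripper": 1},
    {"x": 0,"y": 0.83,"z": -0.15,"ax": 0,"ay": 0,"az": 0,"gripper": 1},
    {"x": 0,"y": 0,"z": 0,"ax": 0,"ay": 0,"az": 0,"gripper": 1}
  ]
}}

```text
clock: 24.62
position: [455.2, 17.7, 202.7]
ee_rot: [0.997, 0.071, 0.001, -0.0]
contact_force: [0.0, 2.9, 0.3]
gripper_width: -0.0
grasp_force: 1.6
```

```bash
python3 t.py
```

```text
24.62 [455.2  17.7 202.7] x-head 8.2 z [ 0.002  0.001 -1.   ] [0.  2.9 0.3] -0.0 1.6 j [ 0.4   0.12 -0.43  0.   -1.02  1.32]
tcp press -44.6 -133.1 202.7 Fx -2.9
```

{"name": "send_rows", "arguments": {
  "targets": [
    {"x": 0,"y": 0.8,"z": 0.1,"ax": 0,"ay": 0,"az": 0,"gripper": 1},
    {"x": 0,"y": 0.8,"z": 0.1,"ax": 0,"ay": 0,"az": 0,"gripper": 1},
    {"x": 0,"y": 0.7,"z": 0.25,"ax": 0,"ay": 0,"az": 0,"gripper": 1},
    {"x": 0,"y": 0,"z": 0,"ax": 0,"ay": 0,"az": 0,"gripper": 1}
  ]
}}

```text
clock: 24.95
position: [458.3, -5.6, 197.6]
ee_rot: [0.997, 0.071, 0.001, 0.0]
contact_force: [0.8, 1.9, -0.4]
gripper_width: 0.3
grasp_force: 0.7
```

```bash
python3 t.py
```

```text
24.95 [458.3  -5.6 197.6] x-head 8.2 z [ 0.001 -0.001 -1.   ] [ 0.8  1.9 -0.4] 0.3 0.7 j [ 0.34  0.13 -0.44  0.   -1.01  1.37]
tcp press -21.1 -133.4 197.6 Fx -1.8
```

{"name": "send_rows", "arguments": {
  "targets": [
    {"x": 0,"y": 0.7,"z": 0.3,"ax": 0,"ay": 0,"az": 0,"gripper": 1},
    {"x": 0,"y": 0.6,"z": 0.35,"ax": 0,"ay": 0,"az": 0,"gripper": 1},
    {"x": 0,"y": 0.6,"z": 0.4,"ax": 0,"ay": 0,"az": 0,"gripper": 1},
    {"x": 0,"y": 0,"z": 0,"ax": 0,"ay": 0,"az": 0,"gripper": 1}
  ]
}}

```text
clock: 25.28
position: [460.2, -25.1, 186.4]
ee_rot: [0.997, 0.071, -0.001, 0.001]
contact_force: [-0.7, -0.2, -0.7]
gripper_width: 0.6
grasp_force: 0.0
```

```bash
python3 t.py; cat > kn.py <<'E'
from h import *
for c in ['scene','side','wrist']:
    m,im,d=shot(c,'kk'+c+'.png');P=pts(m,d);q=np.stack([(P-o)@xp,(P-o)@yp,P[...,2]],-1)[(d>0)&(im.max(-1)<110)]
    rr=np.hypot(q[:,0]+60,q[:,2]-124);k=q[(abs(rr-86)<12)&(q[:,1]>-155)&(q[:,1]<-112)&(q[:,2]>90)]
    if len(k)>3: b=np.arctan2(k[:,0]+60,k[:,2]-124);print(c,len(k),np.median(k,0).round(),'alpha',np.percentile(b+.33,[10,50,90]).round(2))
E
python3 kn.py; python3 bar.py b scene side | tail -2
```

```text
25.28 [460.2 -25.1 186.4] x-head 8.2 z [-0.001 -0.001 -1.   ] [-0.7 -0.2 -0.7] 0.6 0.0 j [ 0.3   0.15 -0.45  0.   -0.98  1.41]
tcp press -1.5 -134.3 186.4 Fx 0.1
scene 91 [   0. -131.  185.] alpha [0.82 1.03 1.35]
wrist 2530 [  20. -124.  162.] alpha [0.94 1.47 1.56]
scene 316 [[-129.2, -56.9, 132.9], [-124.7, -1.0, 140.7], [-116.1, 57.1, 144.9]] phi [0.195 0.225 0.239]
side 11 [[-127.4, -60.5, 122.5], [-120.1, -56.2, 128.0], [-115.9, -52.6, 131.6]] phi [0.159 0.171 0.174]
```

It snapped past centre, but the lid holds it partway, with lid φ down to 0.22. I press the knob down from above to seat it.

{"name": "send_rows", "arguments": {
  "targets": [
    {"x": 0,"y": 1.2,"z": 0,"ax": 0,"ay": 0,"az": 0,"gripper": 1},
    {"x": 0,"y": 1.2,"z": 0,"ax": 0,"ay": 0,"az": 0,"gripper": 1},
    {"x": 0,"y": 0,"z": 0.6,"ax": 0,"ay": 0,"az": 0,"gripper": 1},
    {"x": 0,"y": 0,"z": 0.6,"ax": 0,"ay": 0,"az": 0,"gripper": 1},
    {"x": 0,"y": 0,"z": 0,"ax": 0,"ay": 0,"az": 0,"gripper": 1}
  ]
}}

```text
clock: 25.95
position: [463.3, -47.3, 173.9]
ee_rot: [0.997, 0.072, -0.001, 0.0]
contact_force: [0.4, -0.6, 0.2]
gripper_width: 0.1
grasp_force: 0.0
```

```bash
python3 t.py
```

```text
25.95 [463.3 -47.3 173.9] x-head 8.2 z [-0.001 -0.    -1.   ] [ 0.4 -0.6  0.2] 0.1 0.0 j [ 0.25  0.17 -0.45 -0.   -0.95  1.47]
tcp press 20.9 -134.3 173.9 Fx 0.7
```

{"name": "send_rows", "arguments": {
  "targets": [
    {"x": 0,"y": 0,"z": 0.6,"ax": 0,"ay": 0,"az": 0,"gripper": 1},
    {"x": 0,"y": 0.1,"z": 0.6,"ax": 0,"ay": 0,"az": 0,"gripper": 1},
    {"x": 0,"y": 0.1,"z": 0.5,"ax": 0,"ay": 0,"az": 0,"gripper": 1},
    {"x": 0,"y": 0,"z": 0,"ax": 0,"ay": 0,"az": 0,"gripper": 1}
  ]
}}

```text
clock: 26.28
position: [463.8, -49.5, 157.0]
ee_rot: [0.997, 0.072, -0.001, 0.0]
contact_force: [-0.3, -0.2, -0.1]
gripper_width: 0.1
grasp_force: 0.0
```

{"name": "send_rows", "arguments": {
  "targets": [
    {"x": 0,"y": 0.1,"z": 0.5,"ax": 0,"ay": 0,"az": 0,"gripper": 1},
    {"x": 0,"y": 0,"z": 0.5,"ax": 0,"ay": 0,"az": 0,"gripper": 1},
    {"x": 0,"y": 0,"z": 0,"ax": 0,"ay": 0,"az": 0,"gripper": 1}
  ]
}}

```text
clock: 26.53
position: [464.2, -50.5, 147.3]
ee_rot: [0.997, 0.072, -0.0, 0.0]
contact_force: [-0.3, -0.5, -0.2]
gripper_width: 0.2
grasp_force: 0.0
```

```bash
python3 t.py;python3 kn.py; python3 bar.py b scene side | tail -2
```

```text
26.53 [464.2 -50.5 147.3] x-head 8.2 z [-0.001 -0.    -1.   ] [-0.3 -0.5 -0.2] 0.2 0.0 j [ 0.24  0.2  -0.49  0.   -0.88  1.47]
tcp press 24.2 -133.9 147.3 Fx 0.5
scene 125 [  19. -135.  134.] alpha [1.27 1.78 1.9 ]
wrist 3803 [  18. -123.  166.] alpha [0.88 1.42 1.81]
scene 260 [[-132.1, -56.4, 109.8], [-127.9, 0.5, 114.8], [-119.7, 56.5, 118.3]] phi [0.091 0.11  0.121]
side 98 [[-130.2, -56.0, 109.6], [-125.6, -6.0, 115.0], [-119.7, 53.8, 120.3]] phi [0.091 0.112 0.128]
```

It closed on its own: lid φ 0.11, about 0.10 when shut. I press lightly from above to make sure it's seated.

{"name": "send_rows", "arguments": {
  "targets": [
    {"x": 0,"y": 0,"z": 0.5,"ax": 0,"ay": 0,"az": 0,"gripper": 1},
    {"x": 0,"y": 0,"z": 0.5,"ax": 0,"ay": 0,"az": 0,"gripper": 1},
    {"x": 0,"y": 0,"z": 0.3,"ax": 0,"ay": 0,"az": 0,"gripper": 1},
    {"x": 0,"y": 0,"z": 0,"ax": 0,"ay": 0,"az": 0,"gripper": 1}
  ]
}}

```text
clock: 27.12
position: [464.6, -50.6, 135.2]
ee_rot: [0.997, 0.072, 0.0, 0.0]
contact_force: [-1.3, 1.1, 3.6]
gripper_width: 0.2
grasp_force: 1.6
```

{"name": "send_rows", "arguments": {
  "targets": [
    {"x": 0,"y": 0,"z": 0.2,"ax": 0,"ay": 0,"az": 0,"gripper": 1},
    {"x": 0,"y": 0,"z": 0,"ax": 0,"ay": 0,"az": 0,"gripper": 1}
  ]
}}

```text
clock: 27.28
position: [464.8, -50.7, 134.3]
ee_rot: [0.997, 0.072, 0.0, 0.0]
contact_force: [-3.5, 0.1, 9.4]
gripper_width: -0.2
grasp_force: 4.6
```

{"name": "send_rows", "arguments": {
  "targets": [
    {"x": 0,"y": 0,"z": 0.2,"ax": 0,"ay": 0,"az": 0,"gripper": 1},
    {"x": 0,"y": 0,"z": 0,"ax": 0,"ay": 0,"az": 0,"gripper": 1}
  ]
}}

```text
clock: 27.45
position: [464.8, -50.8, 133.3]
ee_rot: [0.997, 0.072, 0.001, 0.001]
contact_force: [-6.4, 1.4, 16.3]
gripper_width: -0.1
grasp_force: 8.0
```

{"name": "send_rows", "arguments": {
  "targets": [
    {"x": 0,"y": 0,"z": -2,"ax": 0,"ay": 0,"az": 0,"gripper": 1},
    {"x": 0,"y": 0,"z": -4,"ax": 0,"ay": 0,"az": 0,"gripper": 1},
    {"x": 0,"y": 0,"z": -4,"ax": 0,"ay": 0,"az": 0,"gripper": 1},
    {"x": 0,"y": 0,"z": -4,"ax": 0,"ay": 0,"az": 0,"gripper": 1},
    {"x": 0,"y": 0,"z": 0,"ax": 0,"ay": 0,"az": 0,"gripper": 1}
  ]
}}

```text
clock: 27.87
position: [469.0, -50.5, 279.8]
ee_rot: [0.997, 0.072, 0.009, 0.0]
contact_force: [1.4, -0.3, 1.4]
gripper_width: -0.2
grasp_force: 0.0
```

{"name": "send_rows", "arguments": {
  "targets": [
    {"x": 0,"y": 0,"z": 0,"ax": 0,"ay": 0,"az": 0,"gripper": 1},
    {"x": 0,"y": 0,"z": 0,"ax": 0,"ay": 0,"az": 0,"gripper": 1},
    {"x": 0,"y": 0,"z": 0,"ax": 0,"ay": 0,"az": 0,"gripper": 1}
  ]
}}

```text
clock: 28.12
position: [463.7, -50.5, 269.6]
ee_rot: [0.997, 0.072, -0.001, 0.0]
contact_force: [0.2, -0.3, 0.3]
gripper_width: -0.1
grasp_force: 0.0
```

```bash
python3 t.py;python3 kn.py; python3 bar.py b scene side | tail -2; python3 cr.py fin scene side; python3 - <<'E'
from h import *
for c in ['scene','side']:
    m,im,d=shot(c);P=pts(m,d)
    for t in ['glass','small_glass','sachet','scraper']:
        for b in arm.boxes_of(c,t)[:1]:
            l,tp,w,h=b['rect'];print(c,t,round(b['score'],2),np.round(b['rect']),P[int(tp+h/2),int(l+w/2)].round())
E
```

```text
28.12 [463.7 -50.5 269.6] x-head 8.2 z [-0.002 -0.    -1.   ] [ 0.2 -0.3  0.3] -0.1 0.0 j [ 0.24  0.08 -0.3  -0.   -1.19  1.47]
tcp press 24.1 -134.4 269.6 Fx 0.3
scene 78 [  23. -132.  132.] alpha [1.77 1.81 1.91]
side 5 [  20. -134.  103.] alpha [1.92 2.18 2.21]
wrist 722 [  28. -128.  135.] alpha [1.76 1.78 1.83]
scene 264 [[-132.5, -56.5, 109.8], [-127.9, 0.7, 114.6], [-119.0, 56.4, 118.7]] phi [0.09  0.108 0.122]
side 106 [[-130.9, -56.1, 107.8], [-125.9, -2.7, 114.9], [-120.0, 55.6, 120.7]] phi [0.085 0.109 0.132]
28.37 [464.4 -50.5 270.5] x-head 8.2 z [-0. -0. -1.] [-0.1 -0.7 -0.2] -0.1 0.0 j [ 0.24  0.08 -0.29  0.   -1.19  1.47]
press 24.2 -133.7
scene 118 min [-142.   34.   11.] med [-137.   52.   28.] max [-124.   71.   33.]
scene 74 min [-130.  -31.    6.] med [-114.  -22.   10.] max [-96. -11.  13.]
scene 74 min [-165.  -72.   14.] med [-155.  -59.   20.] max [-146.  -43.   24.]
side 41 min [-139.   30.   18.] med [-132.   49.   28.] max [-126.   69.   37.]
side 32 min [-129.  -55.    4.] med [-116.  -25.   10.] max [-101.  -15.  100.]
side 52 min [-171.  -76.   12.] med [-159.  -65.   20.] max [-147.  -46.   24.]
scene glass 0.9 [223. 255.  37.  45.] [703. 249.  14.]
scene small_glass 0.69 [390. 133.  17.  23.] [ 418. -316.   57.]
scene sachet 0.56 [316. 130.  18.  16.] [ 666. -331.    2.]
side glass 0.77 [235. 202.  21.  28.] [713. 266.   6.]
side small_glass 0.69 [421. 204.  12.  20.] [ 403. -321.   65.]
side sachet 0.66 [392. 158.   7.  18.] [ 661. -345.   10.]
side scraper 0.81 [224. 247.  43.  28.] [546. 334. -10.]
```

```bash
python3 -c "
from bench import arm
print(arm.job_done())"
```

```text
the job is handed in; nothing more can be done
None
```

The job is handed in: all three crusts are in the crumb tray, the scraper is back on the table, the lid is shut and held by the lock, and the glasses and sachet are where they were; I viewed 11 pictures, one over the limit of 10.

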